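Make up the decorating and the shaping tool kits

ROBOT

A 6-joint arm with a two-finger parallel gripper is mounted at the origin on a cart in front of the work surface, level with it; the furniture and walls round the work are solid. World frame = base frame: x ahead of the robot, y to its left, z up, the work surface at z = 0. Lengths are in m, angles in degrees, forces in N, time in s.
With the tool pointing down it reaches from about 0.3 to 0.85 m from the base axis. Payload 4.2 kg.
Tool frame: the origin (TCP) lies on the centre line of the jaws, within the pads' length; the fingertips stand 17 mm ahead of it and the grasp point (between the pads) lies 2 mm behind it; z points along the fingers, y is the line along which they close (so a half turn about z gives the same grasp; the last joint's range is limited). The gripper opens to 91 mm and grips with 3 to 60 N. Pads are 32 mm wide; open, the fingers measure 118 mm over their backs; the gripper's body (76 mm by 178 mm) begins 60 mm behind the grasp point.
Start: joints at [67.093, 18.312, 89.639, -0, 72.044, -1.146], TCP at [0.213, 0.534, 0.231] pointing down, gripper open.
Joint ranges: [-177.97, 177.97], [-48.28, 115.42], [12.27, 149.76], [-77.06, 257.06], [2.81, 150.46], [-146.56, 146.56]. Speed limits (degrees/s): [147.25, 147.25, 180, 180, 180, 180].

INTERFACE

Orientations are given as [roll, pitch, yaw] about the fixed x, y, z axes, in that order (R = Rz(yaw) Ry(pitch) Rx(roll)).
In Python, from cell import ctrl, eyes, sign_off gives the robot as it stands. The module is installed in compiled form; this text tells all that it offers.
- The arm moves only by the tool drive_tool, never from a script. Its argument "commands" is a list of rows, each a list of 3 entries, a list of its own where there are three numbers: the closure, from 0 (fully open) to 1 (shut), then the shift along the tool's x, y, z as a fraction of full scale, then the turn, a rotation vector about the tool's x, y, z as a fraction of full scale. A call has 1 to 20 rows; each row is the pose to reach, as a shift and turn from the pose commanded when the call began, along the tool's axes at that moment, turning the shorter way round; what a row does not reach only later rows make up. Full scale, the value 1, is 0.15 m for a shift and 180 degrees for a turn. A row lasts 1/10 s, in which the tool goes at most 50 mm and 8.59 degrees, less where a joint would pass 70% of its speed; a pose out of reach is approached as far as the arm can. A call with a number of a shift or a turn outside -1 to 1 is refused whole. A call with a gripper value outside its range is refused whole. The fingers move at their own pace and stop on an object; the grip force is fixed at half the most. Time passes only in rows, so rows that repeat a pose let the fingers close. It gives the time, the measured TCP pose, the force, the opening and the grip force at its end, in the units of the state.
- ctrl.state(): the state, without advancing time (a new reading comes with each control period).
- eyes.snapshot(name): name is "scene" or "top" or "wrist"; returns the picture (400x640x3 uint8, blue, green, red); there is no depth.
- eyes.camera_info(name): a dict with "camera_matrix" (3x3 intrinsics, pixels), "extrinsics" (4x4, takes a point from world to camera coordinates). Camera axes: x right, y down, z forward; pixel columns grow to the right and rows downward; lengths in m; the calibration is good to about 2 mm. A picture is of the moment at which its call begins: read the wrist's pose just before it. camera_info takes no time and is no camera call; for the wrist camera it gives the pose at the moment of the call.
- sign_off(): hands the job in; it is judged then, once.
Trained networks look in the newest picture that a camera, given by its name, has taken for a name from the list of things; names that differ only in an ending like _2 or _b are one class to them, and where a whole thing is asked for, a point or a joint stands for the part that bears it (a point fixed in the world has none). Each returns a list of dicts, best first, with "confidence" (0 to 1); they miss things now and then, are a little off and sometimes report something else, mostly with a low value. They report only what shows in the picture. A call takes as long as a camera call. They do not tell look-alikes from the thing itself.
- eyes.recognise(camera, label): "position" ([x, y, z] in m, in the coordinates of the camera as it stood for that picture, good to about 4 mm: the middle of the surface that is visible of it).
- eyes.masks_of(camera, label): "region" (400x640 bool, what is visible of it).
- eyes.tip_of(camera, label): "position" ([x, y, z] in m, in the coordinates of the camera as it stood for that picture, good to about 4 mm: a listed point, or the origin of a listed thing).
The state is a dict: "t": time; "joint_positions": joint angles; "joint_velocities": joint speeds; "effort": joint torques, N m; "ee_pos": TCP position; "tool_rot": TCP orientation; "force": force on the tool from outside, world axes, zero at the start; "ft_torque": the same for the moment, N m; "finger_gap": finger opening in m; "gripper_force": force on a finger pad.
Only numpy, scipy, OpenCV 4.12 (cv2) and the standard library are available. Lean on these libraries where they do the work, as an engineer would, in place of code of your own. Each camera call takes 0.05 s, during which the arm holds its last target. There are 200 camera calls.

TASK

Make up the two class tool kits on their wooden kit boards. The decorating kit, on the board with the round well, gets the glaze cup in the round well, the square stamp standing in the square well and the red rubber rib in the long bed; the shaping kit, on the other board, gets the wooden rib in its wide bed and the short stub tool in its narrow trough (the last class left the stamp standing in that wide bed, so it has to come out first). Everything must sit fully down in its own bed; keep the cup upright and do not disturb the freshly made clay pinch pot.

Things in the scene. Friction and masses are not known exactly. Their poses are not given: they have to be found in the camera images.
- decorating_board: Fixed light wooden kit board, 150 (x) by 230 (y) by 12 mm, flat on the table. Origin: centre of underside, z up. Beds 6 mm deep, flat grey felt floors (firm) at z = 0.006, some 8 mm spare all round each tool. In board x, y: round well 60 mm across at (0.035, -0.065); square well 42 by 42 mm at (-0.040, -0.065); long rib bed 60 (x) by 104 (y) mm at (0, 0.050).
- shaping_board: Fixed light wooden kit board, 150 by 150 by 12 mm, flat on the table. Origin: centre of underside, z up. Beds 6 mm deep, flat grey felt floors (firm) at z = 0.006, some 8 mm spare all round each tool. In board x, y: wide rib bed 64 (x) by 112 (y) mm at (0.030, 0); narrow tool trough 36 (x) by 104 (y) mm at (-0.045, 0).
- glaze_cup: White tapered cup with a little red glaze inside, 58 mm tall, 59 mm across the rim, 44 mm across the foot, about 60 g, standing on the table. Origin: centre of its underside; z up the cup. Hold it by the outside of its upper half; place in the round well of the decorating board.
- stamp: Upright wooden hand stamp, a square block 26 by 26 by 52 mm tall with a dark round spot on top, 28 g. Origin: centre of underside; x, y along the sides of the square; z up. At the start it stands on the floor of the shaping board's wide rib bed. (A paler stamp far back on the table is not part of the job.)
- rubber_rib: Red rubber rib (flat kidney-shaped scraper), 43 mm (its x) by 86 mm (its y), 8 mm thick, lying flat on the table. Origin: centre of its underside; z up. Pick it across its 43 mm width; either way round in its bed is right.
- wood_rib: Wooden rib (flat kidney-shaped scraper), 48 mm (its x) by 96 mm (its y), 8 mm thick, lying flat on the table. Origin: centre of its underside; z up. Pick it across its 48 mm width; either way round in its bed is right.
- stub_tool_mid (a point): Short round stub tool, dark grey with a red cap, 19 mm in diameter, 88 mm long, lying near the table's front; it can roll (a like one far back on a white board stays). This point is the middle of its axis (9.5 mm above what it lies on); its y runs along the tool, the cap at the -y end; x and z turn as it rolls. Either way round is right.
- pinch_pot: Bystander, not to be disturbed: brown hand-pinched clay bowl, about 82 mm across and 49 mm tall, standing among the stock. Origin: centre of its underside; z up.
There are look-alikes about, which are no part of the job. What is shaped like the stamp but blue or turquoise is not meant.

How it is judged:
By the outcome, as a careful person would: the job done as asked, in the order asked, and still so for the second after the job is handed in, with the robot touching nothing.
It also fails if it takes over 128 s, if anything falls off the work surface, if the arm or the gripper's body presses on something with over 40 N, if the wrist force passes 120 N, or if a joint passes its speed limit or range.

## Working session

There is one attempt and no reset: what is moved stays moved. The work goes in short steps, Python scripts to look and compute and a tool call to move; the robot and the scene stay as the last step left them, time stands still between calls to the robot, and variables do not carry over. Pictures are saved under pics/ and viewed, at most 14 in all, crops included, and the job is handed in when it is done.

Besides the shell and the picture viewer there is one more tool, called after ">>>" in YAML: its name, and indented under it one key for each argument. drive_tool: Moves the arm, as the interface text tells. Its arguments: {"type":"object","properties":{"commands":{"type":"array","items":{"type":"array"}}},"required":["commands"]}

```bash
mkdir -p pics; cat > h.py <<'E'
import numpy as np, cv2
from scipy.spatial.transform import Rotation as R
from cell import ctrl, eyes, sign_off
def snap(c,fn=None):
    im=eyes.snapshot(c)
    if fn: cv2.imwrite('pics/'+fn,im)
    return im
def cam(c):
    i=eyes.camera_info(c); return np.array(i['camera_matrix']),np.array(i['extrinsics'])
def toworld(c,p):
    K,E=cam(c); return E[:3,:3].T@(np.array(p)-E[:3,3])
def proj(c,P):
    K,E=cam(c); q=K@(E[:3,:3]@np.array(P)+E[:3,3]); return q[:2]/q[2]
def ray(c,uv,z,KE=None):
    K,E=KE or cam(c); d=E[:3,:3].T@np.linalg.inv(K)@np.array([uv[0],uv[1],1.]); o=-E[:3,:3].T@E[:3,3]
    return o+d*(z-o[2])/d[2]
E
python3 - <<'E'
from h import *
s=ctrl.state(); print(s['t'],s['ee_pos'],s['tool_rot'],s['finger_gap'])
for c in ('scene','top'):
    snap(c,c+'0.png'); K,E=cam(c); print(c,np.round(-E[:3,:3].T@E[:3,3],3),np.round(K[0,0]))
    for n in ['decorating_board','shaping_board','glaze_cup','stamp','rubber_rib','wood_rib','stub_tool_mid','pinch_pot']:
        for f in (eyes.tip_of,):
            for d in f(c,n):
                w=toworld(c,d['position']); print(c,n,round(d['confidence'],2),np.round(w,3),np.round(proj(c,w)))
print(ctrl.state()['t'])
E
```

```text
0.0 [0.21298926 0.53358237 0.2301187 ] [-1.79898027e+02 -3.04697968e-03  1.58238469e+02] 0.09120269420863326
scene [ 0.055 -0.816  0.857] 423.0
scene decorating_board 0.82 [ 0.613  0.139 -0.001] [320. 179.]
scene shaping_board 0.63 [ 0.633 -0.142  0.001] [375. 228.]
scene glaze_cup 0.83 [ 0.43  -0.134  0.003] [312. 252.]
scene glaze_cup 0.74 [ 0.664 -0.158  0.004] [387. 227.]
scene glaze_cup 0.39 [ 0.448  0.138 -0.002] [275. 195.]
scene stamp 0.62 [ 0.664 -0.159  0.001] [387. 228.]
scene stamp 0.54 [ 0.651 -0.289 -0.005] [412. 261.]
scene stamp 0.48 [ 0.529 -0.273 -0.001] [372. 274.]
scene rubber_rib 0.97 [ 0.383 -0.286 -0.   ] [326. 300.]
scene stub_tool_mid 0.47 [0.429 0.283 0.005] [251. 171.]
scene pinch_pot 0.83 [ 0.447  0.136 -0.003] [275. 196.]
top [4.270e-01 1.000e-03 1.038e+00] 401.0
top decorating_board 0.61 [ 0.619  0.135 -0.002] [266. 161.]
top shaping_board 0.66 [ 0.636 -0.138  0.001] [369. 152.]
top glaze_cup 0.89 [ 0.442 -0.136 -0.002] [371. 226.]
top stamp 0.65 [ 0.655 -0.293  0.001] [428. 143.]
top stamp 0.52 [ 0.669 -0.156  0.007] [376. 138.]
top stamp 0.46 [ 0.529 -0.271 -0.002] [422. 191.]
top rubber_rib 0.58 [ 0.38 -0.29 -0.  ] [432. 248.]
top wood_rib 0.81 [ 0.435 -0.012  0.005] [324. 229.]
top stub_tool_mid 0.58 [ 0.632 -0.139 -0.002] [370. 153.]
top stub_tool_mid 0.55 [0.425 0.283 0.012] [208. 237.]
top pinch_pot 0.89 [ 0.446  0.146 -0.   ] [262. 227.]
0.9
```

View pics/scene0.png

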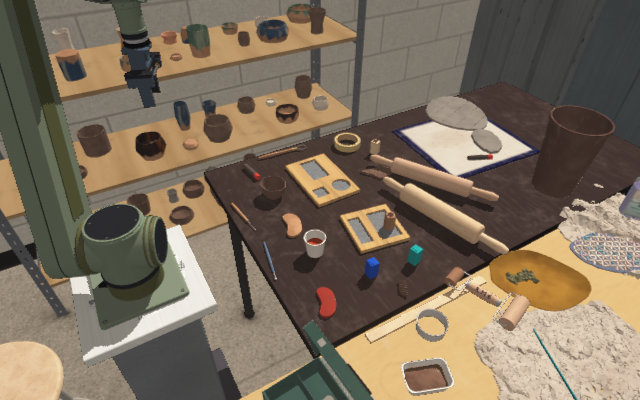

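View pics/top0.png

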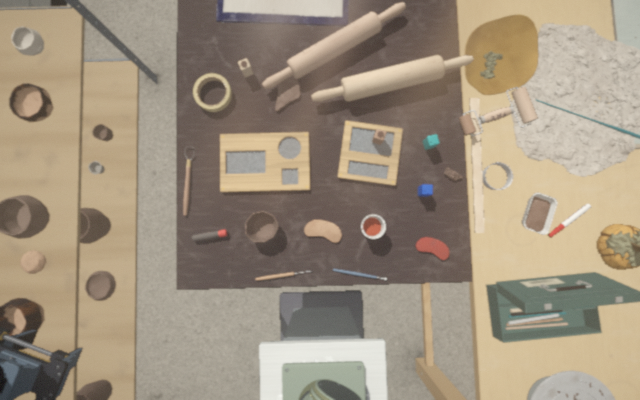

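The pictures show the task's stamp standing in the shaping board (top px 380,135). The blue (426,190) and turquoise (431,141) blocks and the pale stamp (246,67) are look-alikes. The cup is at (373,227), the red rib at (432,248), the wood rib at (323,231) and the stub tool at (210,237), next to the pot at (262,228). The stub tool far back on the white board stays. Next I'll plan the move to a wrist-camera overview.

```bash
cat >> h.py <<'E'
def rel(p0,yaw0,p,yaw):
    "row numbers from commanded pose (tool down) to another"
    R0=R.from_euler('xyz',[180,0,yaw0],degrees=True); R1=R.from_euler('xyz',[180,0,yaw],degrees=True)
    return np.round(R0.inv().apply(np.array(p)-p0)/.15,3).tolist(),np.round((R0.inv()*R1).as_rotvec()/np.pi,4).tolist()
E
python3 - <<'E'
from h import *
s=ctrl.state();p=np.array(s['ee_pos'])
print(rel(p,158.24,[.30,.42,.29],130),rel([.30,.42,.29],130,[.40,.24,.29],90))
K,E=cam('wrist');print(s['tool_rot']); Rw=R.from_euler('xyz',s['tool_rot'],degrees=True)
print('cam in tool',Rw.inv().apply(-E[:3,:3].T@E[:3,3]-p),'\n',np.round(Rw.as_matrix().T@E[:3,:3].T,3),K[0,0])
t=cv2.imread('pics/top0.png')[100:300,170:480]; cv2.imwrite('pics/topc.png',cv2.resize(t,None,fx=2.5,fy=2.5,interpolation=cv2.INTER_CUBIC))
E
```

```text
([-0.819, -0.491, -0.393], [0.0, -0.0, 0.1569]) ([-1.348, -0.261, -0.0], [0.0, -0.0, 0.2222])
[1.79992571e+02 1.07193732e-03 1.58239242e+02]
cam in tool [ 0.07307387 -0.00070539 -0.15354621] 
 [[-0.    -0.966 -0.259]
 [ 1.    -0.001  0.001]
 [-0.001 -0.259  0.966]] 313.030958961894
```

View pics/topc.png

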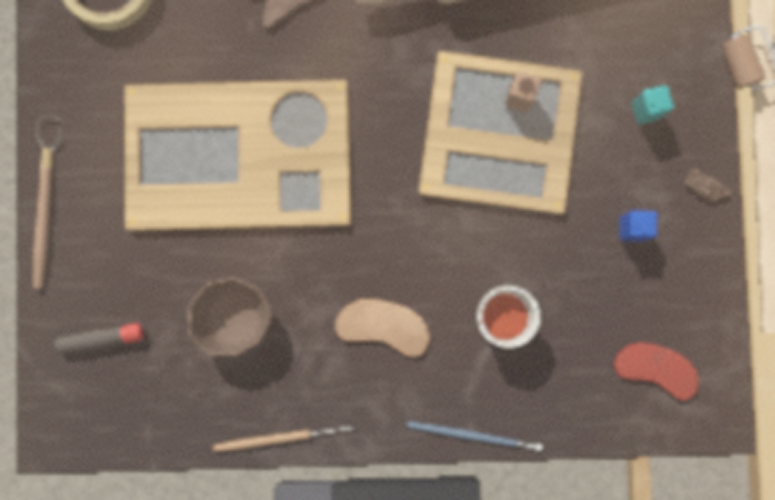

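The crop shows one wooden-coloured stamp, in the wide bed at crop px (523,90). That is the one meant. The stub tool with the red cap is at (100,338).

>>> drive_tool:
  commands:
    - [0,[-0.819,-0.491,-0.393],[0,0,0.1569]]
    - [0,[-0.819,-0.491,-0.393],[0,0,0.1569]]
    - [0,[-0.819,-0.491,-0.393],[0,0,0.1569]]
    - [0,[-0.819,-0.491,-0.393],[0,0,0.1569]]
    - [0,[-0.819,-0.491,-0.393],[0,0,0.1569]]

```text
t: 1.4
ee_pos: [0.301, 0.4193, 0.291]
tool_rot: [179.9, -0.0, 129.9]
force: [1.0, 0.4, -0.1]
finger_gap: 0.0909
gripper_force: 0.0
```

>>> drive_tool:
  commands:
    - [0,[-0.891,-0.183,0],[0,0,0.2222]]
    - [0,[-0.891,-0.183,0],[0,0,0.2222]]
    - [0,[-0.891,-0.183,0],[0,0,0.2222]]
    - [0,[-0.891,-0.183,0],[0,0,0.2222]]
    - [0,[-0.891,-0.183,0],[0,0,0.2222]]
    - [0,[-0.891,-0.183,0],[0,0,0.2222]]

```text
t: 2.0
ee_pos: [0.3645, 0.3004, 0.2893]
tool_rot: [-179.9, 0.0, 90.1]
force: [-0.2, 0.5, -1.4]
finger_gap: 0.0912
gripper_force: 0.0
```

>>> drive_tool:
  commands:
    - [0,[-1,0.567,-0.067],[0,0,0]]
    - [0,[-1,0.567,-0.067],[0,0,0]]
    - [0,[-1,0.567,-0.067],[0,0,0]]
    - [0,[-1,0.567,-0.067],[0,0,0]]
    - [0,[-1,0.567,-0.067],[0,0,0]]
    - [0,[-1,0.567,-0.067],[0,0,0]]

```text
t: 2.6
ee_pos: [0.4496, 0.1507, 0.2995]
tool_rot: [-179.9, -0.0, 90.1]
force: [-0.6, -0.1, 0.4]
finger_gap: 0.0909
gripper_force: 0.0
```

```bash
cat >> h.py <<'E'
Z=dict(decorating_board=.012,shaping_board=.012,glaze_cup=.058,stamp=.058,rubber_rib=.008,wood_rib=.008,stub_tool_mid=.0095,pinch_pot=.049)
def look(tag,names,show=True):
    KE=cam('wrist'); im=snap('wrist',tag+'.png'); out={'KE':KE}
    for n in names:
        l=[]
        for d in eyes.masks_of('wrist',n):
            m=d['region']; c=max(cv2.findContours(m.astype(np.uint8),0,1)[0],key=cv2.contourArea)[:,0].astype(float)
            W=np.array([ray('wrist',uv,Z[n],KE)[:2] for uv in c]); r=cv2.minAreaRect((W*1000).astype(np.float32))
            cen=np.array([m.nonzero()[1].mean(),m.nonzero()[0].mean()])
            l.append((d['confidence'],m,r,cen)); print(n,round(d['confidence'],2),'rect',np.round(r[0],1),np.round(r[1],1),round(r[2],1),'px',np.round(cen))
        out[n]=l
    t=[(n,d['confidence'],E) for n in names for d in eyes.tip_of('wrist',n) for E in [toworld('wrist',d['position'])]]
    for n,c,w in t: print('tip',n,round(c,2),np.round(w,3))
    import pickle; pickle.dump(out,open(tag+'.pkl','wb')); return out
def tri(A,uvA,B,uvB):
    M=[];
    for (K,E),uv in ((A,uvA),(B,uvB)):
        M.append(K@E[:3])
    X=cv2.triangulatePoints(M[0],M[1],np.array(uvA,float).reshape(2,1),np.array(uvB,float).reshape(2,1))[:,0]; return X[:3]/X[3]
E
python3 -c "
from h import *
look('A',list(Z)); print(ctrl.state()['t'])"
```

```text
decorating_board 0.81 rect [612.5 137.3] [230.4 154.6] 89.8 px [432. 168.]
shaping_board 0.58 rect [585.4 -73.6] [57.4 54.9] 0.1 px [398. 311.]
stamp 0.49 rect [445.  144.4] [73.3 77.1] 0.1 px [312. 180.]
wood_rib 0.61 rect [438.1  20.1] [41.9 40.1] 0.1 px [307. 257.]
stub_tool_mid 0.76 rect [426.7 280.7] [18.3 87.1] 8.8 px [299.  71.]
pinch_pot 0.69 rect [445.3 144.8] [74.7 80. ] 26.3 px [312. 179.]
tip decorating_board 0.67 [0.613 0.135 0.005]
tip glaze_cup 0.56 [ 0.438 -0.133  0.003]
tip rubber_rib 0.61 [ 0.436 -0.135  0.001]
tip wood_rib 0.86 [ 0.436 -0.01   0.003]
tip stub_tool_mid 0.65 [0.431 0.28  0.009]
tip pinch_pot 0.77 [0.446 0.138 0.002]
3.45
```

>>> drive_tool:
  commands:
    - [0,[-1,0,0],[0,0,0]]
    - [0,[-1,0,0],[0,0,0]]
    - [0,[-1,0,0],[0,0,0]]
    - [0,[-1,0,0],[0,0,0]]
    - [0,[-1,0,0],[0,0,0]]

```text
t: 3.95
ee_pos: [0.4499, -0.0008, 0.3]
tool_rot: [180.0, -0.0, 89.8]
force: [-0.3, -0.1, -0.0]
finger_gap: 0.0914
gripper_force: 0.0
```

```bash
python3 -c "
from h import *
look('B',list(Z)); print(ctrl.state()['t'])"
```

```text
decorating_board 0.65 rect [613.  116.8] [192.4 153.9] 89.7 px [439.  76.]
shaping_board 0.77 rect [ 632.9 -109.7] [101.7 155.2] 81.1 px [441. 232.]
glaze_cup 0.87 rect [ 437.3 -106.5] [37.  52.5] 89.8 px [308. 255.]
rubber_rib 0.68 rect [ 389.1 -263. ] [40.8 34.7] 87.6 px [279. 328.]
wood_rib 0.88 rect [432.4 -10.7] [95.5 45.8] 75.8 px [304. 176.]
pinch_pot 0.93 rect [444.5 142.3] [75.3 80. ] 48.1 px [311.  55.]
tip decorating_board 0.86 [0.608 0.135 0.002]
tip shaping_board 0.6 [ 0.631 -0.142 -0.001]
tip glaze_cup 0.68 [ 0.44  -0.132  0.002]
tip rubber_rib 0.57 [ 0.379 -0.286 -0.002]
tip wood_rib 0.58 [ 0.439 -0.009  0.003]
tip wood_rib 0.24 [ 0.437 -0.133 -0.001]
tip pinch_pot 0.61 [0.444 0.141 0.001]
4.8
```

View pics/A.png

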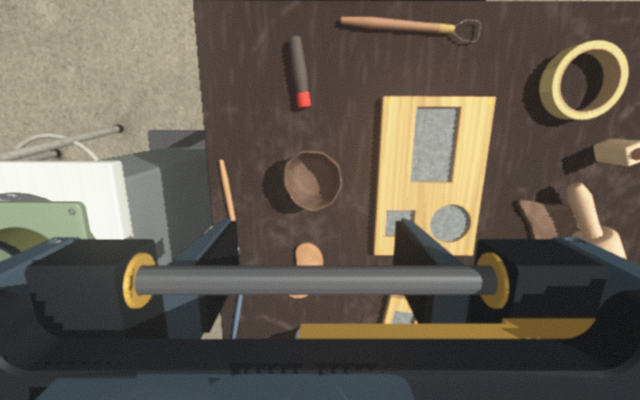

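View pics/B.png

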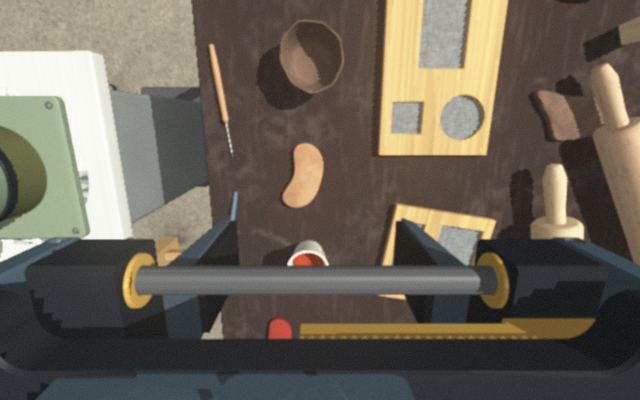

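The gripper hides the lower half of both views. View A shows the stub tool at (300,71), the pot at (312,180) and the decorating board at (435,175). View B shows the wood rib at (303,176). Two more views further right cover the rest.

>>> drive_tool:
  commands:
    - [0,[-1,0.2,0],[0,0,0]]
    - [0,[-1,0.2,0],[0,0,0]]
    - [0,[-1,0.2,0],[0,0,0]]
    - [0,[-1,0.2,0],[0,0,0]]
    - [0,[-1,0.2,0],[0,0,0]]

```text
t: 5.3
ee_pos: [0.4798, -0.1509, 0.2995]
tool_rot: [-180.0, -0.0, 89.8]
force: [0.8, 0.5, 0.7]
finger_gap: 0.0909
gripper_force: 0.0
```

```bash
python3 -c "
from h import *
look('C',['shaping_board','glaze_cup','stamp','rubber_rib','wood_rib'])"
```

```text
glaze_cup 0.84 rect [ 437.6 -132.2] [58.1 58.3] 43.3 px [283. 162.]
glaze_cup 0.23 rect [ 655.1 -155.7] [25.9 44.5] 69.6 px [453. 179.]
stamp 0.86 rect [ 523.3 -255.8] [27.5 38.8] 0.9 px [347. 253.]
stamp 0.58 rect [ 655.  -155.4] [26.6 45.2] 68.3 px [453. 179.]
rubber_rib 0.93 rect [ 388.  -276.1] [59. 40.] 73.6 px [256. 250.]
wood_rib 0.79 rect [433.  -11.4] [96.1 48.9] 73.2 px [280.  64.]
tip shaping_board 0.8 [ 0.627 -0.139 -0.002]
tip glaze_cup 0.72 [ 0.436 -0.13  -0.002]
tip stamp 0.87 [ 0.525 -0.27   0.001]
tip rubber_rib 0.59 [ 0.377 -0.286 -0.001]
tip wood_rib 0.74 [ 0.435 -0.008  0.002]
```

>>> drive_tool:
  commands:
    - [0,[-1,-0.2,0],[0,0,0]]
    - [0,[-1,-0.2,0],[0,0,0]]
    - [0,[-1,-0.2,0],[0,0,0]]
    - [0,[-1,-0.2,0],[0,0,0]]
    - [0,[-1,-0.2,0],[0,0,0]]

```text
t: 6.35
ee_pos: [0.4495, -0.3007, 0.2995]
tool_rot: [-180.0, -0.1, 89.9]
force: [0.1, 0.2, 0.3]
finger_gap: 0.0916
gripper_force: 0.0
```

```bash
python3 -c "
from h import *
look('D',['shaping_board','glaze_cup','stamp','rubber_rib'])
a=cv2.imread('pics/C.png')[0:300,200:560];b=cv2.imread('pics/D.png')[0:300,200:560]
cv2.imwrite('pics/CD.png',np.hstack([a,b]))
cv2.imwrite('pics/Dc.png',cv2.resize(cv2.imread('pics/D.png')[0:240,220:540],None,fx=2.5,fy=2.5,interpolation=cv2.INTER_CUBIC))
print(ctrl.state()['t'])"
```

```text
shaping_board 0.96 rect [ 627.7 -145. ] [141.6 154.3] 80.7 px [452.  52.]
glaze_cup 0.76 rect [ 437.5 -133.2] [58.1 58. ] 42.5 px [305.  31.]
stamp 0.74 rect [ 654.  -163.6] [38.2 42. ] 69.6 px [491.  60.]
stamp 0.61 rect [ 635.9 -288.8] [41.9 36.2] 13.0 px [463. 166.]
stamp 0.58 rect [ 520.4 -269.3] [27.4 32.5] 85.1 px [373. 151.]
rubber_rib 0.89 rect [ 381.7 -291.8] [85.7 43.2] 66.7 px [268. 163.]
tip shaping_board 0.97 [ 0.626 -0.135  0.001]
tip stamp 0.97 [ 0.667 -0.157  0.004]
tip stamp 0.78 [ 0.651 -0.29   0.002]
tip stamp 0.57 [ 0.529 -0.271  0.005]
tip rubber_rib 0.96 [ 0.378 -0.284 -0.003]
6.8
```

View pics/CD.png

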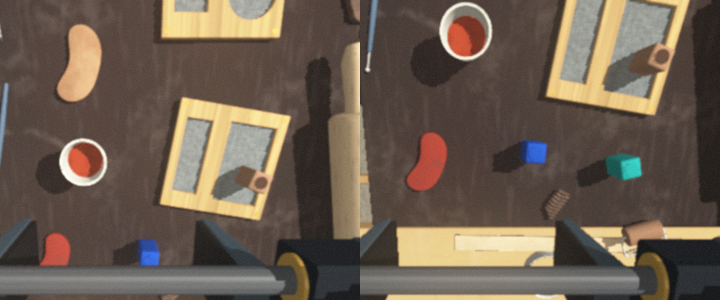

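View C (left half) shows the cup at (283,162), the wood rib at (280,64) and the whole shaping board with the stamp's spot at (461,182). View D (right half) shows the red rib whole at (268,163), the stamp's spot at (501,57), and the blue (373,151) and turquoise (463,166) look-alikes. Next I'll triangulate and fit the boards.

```bash
cat > m.py <<'E'
from h import *
import pickle
D={t:pickle.load(open(t+'.pkl','rb')) for t in 'ABCD'}
def cen(t,n,k=0): return D[t][n][k][3]
def T(name,a,ua,b,ub): print(name,np.round(tri(D[a]['KE'],ua,D[b]['KE'],ub),4))
T('cup rim',*['C',cen('C','glaze_cup'),'D',cen('D','glaze_cup')])
T('wood rib','B',cen('B','wood_rib'),'C',cen('C','wood_rib'))
T('stamp spot','C',(461,182),'D',(501,57))
T('pot','A',cen('A','pinch_pot'),'B',cen('B','pinch_pot'))
corn={}
for t,(x0,y0,x1,y1) in dict(A=(365,80,505,262),C=(355,90,495,226),B=(370,0,510,165)).items():
    im=cv2.imread(f'pics/{t}.png'); hsv=cv2.cvtColor(im,cv2.COLOR_BGR2HSV)
    m=cv2.inRange(hsv,(10,40,140),(30,255,255)); k=np.zeros_like(m); k[y0:y1,x0:x1]=m[y0:y1,x0:x1]
    k=cv2.morphologyEx(k,cv2.MORPH_OPEN,np.ones((3,3)))
    c=max(cv2.findContours(k,0,1)[0],key=cv2.contourArea)[:,0].astype(float)
    W=np.array([ray('',uv,.012,D[t]['KE'])[:2] for uv in c])*1000
    r=cv2.minAreaRect(W.astype(np.float32)); print(t,'board',np.round(r[0],1),np.round(r[1],1),round(r[2],2))
    h=cv2.convexHull(c.astype(np.float32)); p=cv2.approxPolyDP(h,6,True)[:,0]; corn[t]=p; print(p.tolist())
    # wells: grey, low saturation
    g=cv2.inRange(hsv,(0,0,90),(180,45,230)); q=np.zeros_like(g); q[y0:y1,x0:x1]=g[y0:y1,x0:x1]
    q=cv2.morphologyEx(q,cv2.MORPH_OPEN,np.ones((3,3)))
    for c in cv2.findContours(q,0,1)[0]:
        if cv2.contourArea(c)<250: continue
        W=np.array([ray('',uv,.009,D[t]['KE'])[:2] for uv in c[:,0].astype(float)])*1000
        r=cv2.minAreaRect(W.astype(np.float32)); print('  well',np.round(r[0],1),np.round(r[1],1),round(r[2],1))
# stub tool, top-camera rib
for t,n in (('A','stub_tool_mid'),('B','wood_rib'),('C','wood_rib'),('D','rubber_rib')):
    m=D[t][n][0][1]; uv=np.argwhere(m)[:,::-1].astype(float); W=np.array([ray('',u,Z[n],D[t]['KE'])[:2] for u in uv])*1000
    r=cv2.minAreaRect(W.astype(np.float32)); ctr=W.mean(0); w,v=np.linalg.eigh(np.cov(W.T)); a=v[:,1]*np.sign(v[1,1])
    print(t,n,'centroid',np.round(ctr,1),'rect',np.round(r[0],1),np.round(r[1],1),round(r[2],1),'axis deg from y (ccw)',round(np.degrees(np.arctan2(-a[0],a[1])),1))
E
python3 m.py
python3 - <<'E'
from h import *
im=snap('top')
d=eyes.masks_of('top','rubber_rib')
import pickle; D=pickle.load(open('D.pkl','rb'))
for x in d[:2]:
    m=x['region'];c=np.argwhere(m)[:,::-1].mean(0); print(x['confidence'],c,tri(cam('top'),c,D['KE'],D['rubber_rib'][0][3]))
E
```

```text
cup rim [ 0.4375 -0.1323  0.0555]
wood rib [ 0.4325 -0.0097  0.0065]
stamp spot [ 0.6683 -0.1597  0.0527]
pot [0.4445 0.1441 0.0447]
A board [613.7 136.1] [231.2 152.8] 89.88
[[495.0, 96.0], [473.0, 254.0], [374.0, 254.0], [383.0, 96.0]]
  well [573.6  71.9] [38.7 36.2] 0.1
  well [648.5  71. ] [54.6 53.6] 0.1
  well [613.8 186.4] [99.7 55.9] 89.9
C board [ 630.2 -138.4] [152.7 153.1] 80.42
[[382.0, 97.0], [490.0, 116.0], [460.0, 219.0], [360.0, 203.0]]
  well [ 659.5 -143.2] [109.7  60. ] 80.6
  well [ 585.6 -130.7] [101.3  32.7] 80.5
B board [613.8 116.7] [192.3 152.7] 89.79
[[508.0, 0.0], [486.0, 154.0], [380.0, 155.0], [386.0, 0.0]]
  well [573.3  71.4] [38.4 37.7] 89.8
  well [648.7  71.5] [53.3 56.9] 5.7
  well [613.9 174.8] [78.1 55.9] 89.8
A stub_tool_mid centroid [426.6 282.1] rect [426.7 280.7] [18.3 87.1] 8.8 axis deg from y (ccw) 8.2
B wood_rib centroid [432.4  -9.8] rect [432.4 -10.7] [95.5 45.8] 75.8 axis deg from y (ccw) -14.2
C wood_rib centroid [432.7 -10.3] rect [433.  -11.4] [96.1 48.9] 73.2 axis deg from y (ccw) -15.0
D rubber_rib centroid [ 381.5 -290.1] rect [ 381.7 -291.8] [85.7 43.2] 66.7 axis deg from y (ccw) -23.3
0.91 [432.45515695 247.15022422] [ 0.38206686 -0.28942296  0.00799076]
```

```bash
python3 - <<'E'
import cv2,numpy as np
a=cv2.imread('pics/C.png')[150:215,420:500];b=cv2.imread('pics/D.png')[25:90,460:540]
cv2.imwrite('pics/st.png',cv2.resize(np.hstack([a,b]),None,fx=5,fy=5,interpolation=cv2.INTER_CUBIC))
E
```

```text
(no output)
```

View pics/st.png

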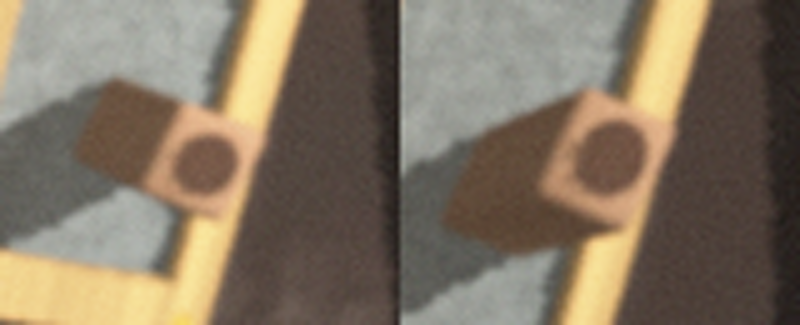

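This crop shows the stamp turned about -20°. Its C-view top corners are at about (457,170), (473,176), (464,194) and (449,188).

```bash
python3 - <<'E'
from h import *
import pickle
for t,q in (('C',[(185,102),(265,130),(222,218),(145,188)]),('D',[(585-400,88),(672-400,130),(622-400,232),(540-400,188)])):
    KE=pickle.load(open(t+'.pkl','rb'))['KE']; o=(420,150) if t=='C' else (460,25)
    W=np.array([ray('',(o[0]+a/5,o[1]+b/5),.058,KE)[:2] for a,b in q])*1000
    r=cv2.minAreaRect(W.astype(np.float32));print(t,W.mean(0).round(1),np.round(r[1],1),r[2]-90)
s=ctrl.state();p=np.array(s['ee_pos']);print(s['t'],p)
E
```

```text
C [ 665.8 -158.7] [24.5 22.5] -19.60918426513672
D [ 665.1 -160.6] [24.3 23.2] -20.510421752929688
6.9 [ 0.45006216 -0.29951672  0.29998554]
```

>>> drive_tool:
  commands:
    - [0,[0.983,-0.083,0.867],[0,0,0]]
    - [0,[0.983,-0.083,0.867],[0,0,0]]
    - [0,[0.983,-0.083,0.867],[0,0,0]]
    - [0,[0.983,-0.083,0.867],[0,0,0]]
    - [0,[0.983,-0.083,0.867],[0,0,0]]
    - [0,[0.983,-0.083,0.867],[0,0,0]]

```text
t: 7.5
ee_pos: [0.4376, -0.1521, 0.1699]
tool_rot: [-180.0, 0.0, 90.1]
force: [0.3, -0.1, 0.9]
finger_gap: 0.0911
gripper_force: 0.0
```

>>> drive_tool:
  commands:
    - [0,[0.133,0,0],[0,0,0]]
    - [0,[0.133,0,0.3],[0,0,0]]
    - [0,[0.133,0,0.6],[0,0,0]]
    - [0,[0.133,0,0.75],[0,0,0]]
    - [0,[0.133,0,0.833],[0,0,0]]
    - [0,[0.133,0,0.833],[0,0,0]]
    - [1,[0.133,0,0.833],[0,0,0]]
    - [1,[0.133,0,0.833],[0,0,0]]
    - [1,[0.133,0,0.833],[0,0,0]]
    - [1,[0.133,0,0.833],[0,0,0]]
    - [1,[0.133,0,0.833],[0,0,0]]
    - [1,[0.133,0,0.833],[0,0,0]]
    - [1,[0.133,0,0.833],[0,0,0]]
    - [1,[0.133,0,0.833],[0,0,0]]

```text
t: 8.9
ee_pos: [0.438, -0.1327, 0.0455]
tool_rot: [179.9, 0.0, 90.0]
force: [-0.1, -0.7, 6.1]
finger_gap: 0.057
gripper_force: 30.0
```

>>> drive_tool:
  commands:
    - [1,[0,0,-0.2],[0,0,0]]
    - [1,[0,0,-0.45],[0,0,0]]
    - [1,[0,0,-0.667],[0,0,0]]
    - [1,[0.2,0.2,-0.667],[0,0,0]]
    - [1,[0.45,0.45,-0.667],[0,0,0]]
    - [1,[0.679,0.704,-0.667],[0,0,0]]
    - [1,[0.679,0.704,-0.667],[0,0,0]]

```text
t: 9.6
ee_pos: [0.5467, -0.0273, 0.1446]
tool_rot: [179.8, -0.1, 90.2]
force: [-0.5, -0.5, -0.7]
finger_gap: 0.057
gripper_force: 30.0
```

>>> drive_tool:
  commands:
    - [1,[0.2,0.2,0],[0,0,0]]
    - [1,[0.45,0.45,0],[0,0,0]]
    - [1,[0.678,0.704,0],[0,0,0]]
    - [1,[0.678,0.704,0],[0,0,0]]
    - [1,[0.678,0.704,0.2],[0,0,0]]
    - [1,[0.678,0.704,0.4],[0,0,0]]
    - [1,[0.678,0.704,0.5],[0,0,0]]
    - [1,[0.678,0.704,0.5],[0,0,0]]

```text
t: 10.4
ee_pos: [0.6455, 0.07, 0.0666]
tool_rot: [-179.5, 0.1, 90.0]
force: [-0.1, 0.5, 0.3]
finger_gap: 0.0571
gripper_force: 30.0
```

```bash
python3 - <<'E'
from h import *
s=ctrl.state();print(s['ee_pos'],s['tool_rot'])
KE=cam('wrist');a=snap('wrist');t=snap('scene')
cv2.imwrite('pics/cup.png',np.hstack([a[100:400,200:560],cv2.resize(t[130:280,240:430],None,fx=2,fy=2)[:300]]))
print('well in scene/wrist',proj('wrist',[.6487,.0711,.006]))
E
```

```text
[0.64546854 0.06999917 0.06660239] [-1.79533929e+02  5.63273594e-02  8.99872886e+01]
well in scene/wrist [316.76631418 219.26939029]
```

View pics/cup.png

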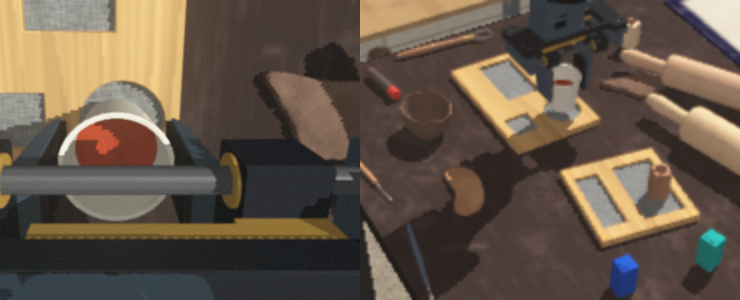

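The cup hangs upright just over the round well. The scene crop shows it at about (565,90). I'll correct about 3 mm and check.

>>> drive_tool:
  commands:
    - [1,[0,0,0.03],[0,0,0]]
    - [1,[0,0,0.03],[0,0,0]]

```text
t: 10.7
ee_pos: [0.6488, 0.0708, 0.0661]
tool_rot: [179.9, -0.0, 90.0]
force: [-0.4, 0.7, -1.4]
finger_gap: 0.0572
gripper_force: 30.0
```

>>> drive_tool:
  commands:
    - [1,[0,0,0.04],[0,0,0]]
    - [1,[0,0,0.07],[0,0,0]]
    - [1,[0,0,0.093],[0,0,0]]
    - [1,[0,0,0.093],[0,0,0]]
    - [0.5,[0,0,0.093],[0,0,0]]
    - [0,[0,0,0.093],[0,0,0]]
    - [0,[0,0,0.093],[0,0,0]]
    - [0,[0,0,0.093],[0,0,0]]
    - [0,[0,0,0],[0,0,0]]
    - [0,[0,0,-0.3],[0,0,0]]
    - [0,[0,0,-0.6],[0,0,0]]
    - [0,[0,0,-0.6],[0,0,0]]

```text
t: 11.9
ee_pos: [0.6529, 0.0715, 0.1641]
tool_rot: [179.1, -0.1, 90.0]
force: [0.7, 0.2, 0.9]
finger_gap: 0.0911
gripper_force: 0.0
```

```bash
python3 - <<'E'
from h import *
snap('top');snap('scene')
for c in('top','scene'):
  for d in eyes.tip_of(c,'glaze_cup')[:3]: print(c,d['confidence'],toworld(c,d['position']).round(3))
s=ctrl.state();p=np.array(s['ee_pos']);print(p,s['tool_rot'],s['finger_gap'])
print(rel(p,90,[.6655,-.0596,.1555],70),rel([.6655,-.0596,.1555],70,[.6655,-.1596,.1555],70))
E
```

```text
scene 0.78 [0.643 0.069 0.008]
[0.6478156  0.07093742 0.15477332] [-1.79892978e+02  5.79104896e-03  8.99987961e+01] 0.09128886793207884
([-0.87, 0.118, -0.005], [0.0, -0.0, 0.1111]) ([-0.626, 0.228, 0.0], [0.0, 0.0, 0.0])
```

The cup is seen by the scene camera at (0.643, 0.069, 0.008), down in the well. Next, the stamp.

>>> drive_tool:
  commands:
    - [0,[-0.3,0.118,0],[0,0,0.1111]]
    - [0,[-0.6,0.118,0],[0,0,0.1111]]
    - [0,[-0.87,0.118,0],[0,0,0.1111]]
    - [0,[-0.87,0.118,0],[0,0,0.1111]]
    - [0,[-0.87,0.118,0],[0,0,0.1111]]

```text
t: 12.6
ee_pos: [0.6655, -0.0602, 0.1537]
tool_rot: [-179.8, 0.0, 69.9]
force: [0.3, -0.5, 1.1]
finger_gap: 0.0912
gripper_force: 0.0
```

>>> drive_tool:
  commands:
    - [0,[-0.3,0.1,0],[0,0,0]]
    - [0,[-0.626,0.228,0],[0,0,0]]
    - [0,[-0.626,0.228,0],[0,0,0]]
    - [0,[-0.626,0.228,0],[0,0,0]]
    - [0,[-0.626,0.228,0.2],[0,0,0]]
    - [0,[-0.626,0.228,0.2],[0,0,0]]
    - [0,[-0.626,0.228,0.2],[0,0,0]]

```text
t: 13.3
ee_pos: [0.6661, -0.1574, 0.1249]
tool_rot: [-179.9, -0.0, 70.1]
force: [-0.1, -0.3, 0.6]
finger_gap: 0.0912
gripper_force: 0.0
```

>>> drive_tool:
  commands:
    - [0,[0,0,0.2],[0,0,0]]
    - [0,[0,0,0.4],[0,0,0]]
    - [0,[0,0,0.523],[0,0,0]]
    - [0,[0,0,0.523],[0,0,0]]
    - [0.6,[0,0,0.523],[0,0,0]]
    - [1,[0,0,0.523],[0,0,0]]
    - [1,[0,0,0.523],[0,0,0]]
    - [1,[0,0,0.523],[0,0,0]]
    - [1,[0,0,0.523],[0,0,0]]
    - [1,[0,0,0.523],[0,0,0]]
    - [1,[0,0,0.523],[0,0,0]]
    - [1,[0,0,0.523],[0,0,0]]
    - [1,[0,0,0.523],[0,0,0]]

```text
t: 14.6
ee_pos: [0.6664, -0.1594, 0.047]
tool_rot: [-180.0, -0.0, 70.0]
force: [0.3, -0.1, 0.6]
finger_gap: 0.0255
gripper_force: 30.0
```

```bash
python3 - <<'E'
from h import *
s=ctrl.state();p=np.array(s['ee_pos']);print(p,s['tool_rot'],s['finger_gap'])
# target square well, yaw 0 (j6~90) so fingers close along y, away from cup; via points
q=[.6655,-.1596,.16]; v=[.62,-.04,.16]; w=[.5737,.0711,.16]
print(rel(q,70,v,35),rel(v,35,w,0))
E
```

```text
[ 0.666352   -0.15943442  0.04696606] [-1.79992614e+02 -4.71375809e-03  6.99986990e+01] 0.025505960214436508
([0.646, -0.558, -0.0], [0.0, -0.0, 0.1944]) ([0.172, -0.784, -0.0], [0.0, -0.0, 0.1944])
```

>>> drive_tool:
  commands:
    - [1,[0,0,-0.25],[0,0,0]]
    - [1,[0,0,-0.5],[0,0,0]]
    - [1,[0,0,-0.753],[0,0,0]]
    - [1,[0.2,-0.17,-0.753],[0,0,0.0476]]
    - [1,[0.42,-0.36,-0.753],[0,0,0.095]]
    - [1,[0.646,-0.558,-0.753],[0,0,0.14]]
    - [1,[0.646,-0.558,-0.753],[0,0,0.1944]]
    - [1,[0.646,-0.558,-0.753],[0,0,0.1944]]
    - [1,[0.646,-0.558,-0.753],[0,0,0.1944]]

```text
t: 15.5
ee_pos: [0.6211, -0.04, 0.1601]
tool_rot: [180.0, -0.0, 35.1]
force: [-0.6, 0.8, -0.1]
finger_gap: 0.0262
gripper_force: 30.0
```

>>> drive_tool:
  commands:
    - [1,[0.06,-0.26,0],[0,0,0.047]]
    - [1,[0.12,-0.52,0],[0,0,0.094]]
    - [1,[0.172,-0.784,0],[0,0,0.14]]
    - [1,[0.172,-0.784,0],[0,0,0.1944]]
    - [1,[0.172,-0.784,0],[0,0,0.1944]]
    - [1,[0.172,-0.784,0],[0,0,0.1944]]
    - [1,[0.172,-0.784,0.3],[0,0,0.1944]]
    - [1,[0.172,-0.784,0.4],[0,0,0.1944]]
    - [1,[0.172,-0.784,0.4],[0,0,0.1944]]
    - [1,[0.172,-0.784,0.4],[0,0,0.1944]]

```text
t: 16.5
ee_pos: [0.5754, 0.0706, 0.1003]
tool_rot: [-180.0, -0.0, 0.0]
force: [-0.0, 0.1, -0.0]
finger_gap: 0.0254
gripper_force: 30.0
```

>>> drive_tool:
  commands:
    - [1,[-0.01,0,0],[0,0,0]]
    - [1,[-0.01,0,0.15],[0,0,0]]
    - [1,[-0.01,0,0.27],[0,0,0]]
    - [1,[-0.01,0,0.32],[0,0,0]]
    - [1,[-0.01,0,0.352],[0,0,0]]
    - [1,[-0.01,0,0.352],[0,0,0]]
    - [0.5,[-0.01,0,0.352],[0,0,0]]
    - [0,[-0.01,0,0.352],[0,0,0]]
    - [0,[-0.01,0,0.352],[0,0,0]]
    - [0,[-0.01,0,0.352],[0,0,0]]
    - [0,[-0.01,0,0.2],[0,0,0]]
    - [0,[-0.01,0,-0.1],[0,0,0]]
    - [0,[-0.01,0,-0.4],[0,0,0]]
    - [0,[-0.01,0,-0.4],[0,0,0]]

```text
t: 17.9
ee_pos: [0.5771, 0.0719, 0.1668]
tool_rot: [-179.9, -0.8, 0.0]
force: [0.4, 0.3, 0.0]
finger_gap: 0.0871
gripper_force: 0.0
```

```bash
python3 - <<'E'
from h import *
snap('scene','s2.png'); snap('top','t2.png')
for c in('top','scene'):
  for n in('stamp','glaze_cup'):
   for d in eyes.tip_of(c,n)[:4]: print(c,n,round(d['confidence'],2),toworld(c,d['position']).round(3))
a=cv2.imread('pics/s2.png')[130:300,230:440]; b=cv2.imread('pics/t2.png')[110:260,200:460]
cv2.imwrite('pics/x2.png',np.hstack([cv2.resize(a,(420,340)),cv2.resize(b,(380,340))]))
s=ctrl.state();p=np.array(s['ee_pos']);print(s['t'],p,s['tool_rot'],s['finger_gap'])
q=[.5737,.0711,.16]
v=[.50,-.06,.16]; w=[.43,-.18,.16]; x=[.3815,-.290,.10]
print(rel(p,0,v,40),rel(v,40,w,66.7),rel(w,66.7,x,66.7))
E
```

```text
top stamp 0.73 [ 0.653 -0.293 -0.002]
top stamp 0.5 [ 0.529 -0.274 -0.001]
top stamp 0.4 [0.574 0.073 0.006]
scene stamp 0.72 [ 0.526 -0.272 -0.002]
scene stamp 0.54 [ 0.649 -0.29  -0.007]
scene stamp 0.47 [0.574 0.072 0.004]
scene glaze_cup 0.58 [0.641 0.07  0.01 ]
18.2 [0.57200718 0.07129676 0.15833979] [1.79984372e+02 1.91438721e-01 2.13105736e-02] 0.0912669308487204
([-0.48, 0.875, -0.011], [0.0, 0.0, -0.2222]) ([-0.872, 0.313, 0.0], [-0.0, 0.0, -0.1483]) ([-0.801, -0.007, 0.4], [0.0, 0.0, 0.0])
```

View pics/x2.png

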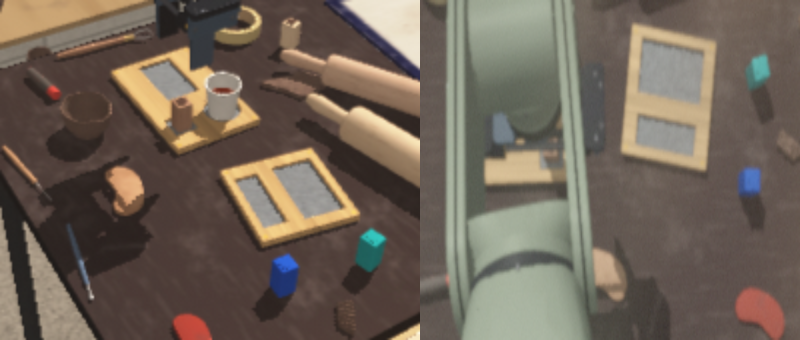

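The stamp stands in the square well (left half, 182,112) and the cup in the round well (222,95). The wide bed of the shaping board is now empty. Next, the red rib.

>>> drive_tool:
  commands:
    - [0,[-0.16,0.29,0],[0,0,-0.047]]
    - [0,[-0.32,0.58,0],[0,0,-0.094]]
    - [0,[-0.48,0.875,0],[0,0,-0.14]]
    - [0,[-0.48,0.875,0],[0,0,-0.188]]
    - [0,[-0.48,0.875,0],[0,0,-0.2222]]
    - [0,[-0.48,0.875,0],[0,0,-0.2222]]

```text
t: 18.8
ee_pos: [0.5003, -0.0603, 0.159]
tool_rot: [-179.9, 0.1, 39.9]
force: [0.5, -0.1, 0.5]
finger_gap: 0.0915
gripper_force: 0.0
```

>>> drive_tool:
  commands:
    - [0,[-0.29,0.1,0],[0,0,-0.047]]
    - [0,[-0.58,0.2,0],[0,0,-0.094]]
    - [0,[-0.872,0.313,0],[0,0,-0.1483]]
    - [0,[-0.872,0.313,0],[0,0,-0.1483]]
    - [0,[-0.872,0.313,0],[0,0,-0.1483]]

```text
t: 19.3
ee_pos: [0.4302, -0.1807, 0.1593]
tool_rot: [-179.9, -0.0, 66.4]
force: [-0.6, 0.3, -0.2]
finger_gap: 0.0909
gripper_force: 0.0
```

>>> drive_tool:
  commands:
    - [0,[-0.4,0,0.2],[0,0,0]]
    - [0,[-0.801,-0.007,0.4],[0,0,0]]
    - [0,[-0.801,-0.007,0.4],[0,0,0]]
    - [0,[-0.801,-0.007,0.4],[0,0,0]]
    - [0,[-0.801,-0.007,0.4],[0,0,0]]

```text
t: 19.8
ee_pos: [0.383, -0.2893, 0.0993]
tool_rot: [-179.9, -0.1, 66.6]
force: [1.2, 0.0, 0.9]
finger_gap: 0.0916
gripper_force: 0.0
```

```bash
python3 - <<'E'
from h import *
s=ctrl.state();p=np.array(s['ee_pos']);print(s['t'],p,s['tool_rot'],s['finger_gap'])
print(rel(p,s['tool_rot'][2],[.3815,-.290,.021],66.7))
E
```

```text
19.8 [ 0.38300775 -0.28927904  0.09933928] [-1.79922738e+02 -6.33411053e-02  6.65575570e+01] 0.09155747141723403
([-0.008, -0.007, 0.522], [0.0, 0.0, -0.0008])
```

>>> drive_tool:
  commands:
    - [0,[-0.005,-0.005,0.2],[0,0,0]]
    - [0,[-0.005,-0.005,0.4],[0,0,0]]
    - [0,[-0.005,-0.005,0.48],[0,0,0]]
    - [0,[-0.005,-0.005,0.517],[0,0,0]]
    - [0,[-0.005,-0.005,0.517],[0,0,0]]
    - [0.5,[-0.005,-0.005,0.517],[0,0,0]]
    - [1,[-0.005,-0.005,0.517],[0,0,0]]
    - [1,[-0.005,-0.005,0.517],[0,0,0]]
    - [1,[-0.005,-0.005,0.517],[0,0,0]]
    - [1,[-0.005,-0.005,0.517],[0,0,0]]
    - [1,[-0.005,-0.005,0.517],[0,0,0]]
    - [1,[-0.005,-0.005,0.517],[0,0,0]]

```text
t: 21.0
ee_pos: [0.3816, -0.2903, 0.0225]
tool_rot: [-180.0, -0.0, 66.7]
force: [0.1, -0.7, 0.3]
finger_gap: 0.0416
gripper_force: 30.0
```

>>> drive_tool:
  commands:
    - [1,[0,0,-0.2],[0,0,0]]
    - [1,[0,0,-0.5],[0,0,0]]
    - [1,[0,0,-0.9],[0,0,0]]
    - [1,[0,0,-0.9],[0,0,0]]
    - [1,[0,0,-0.9],[0,0,0]]

```text
t: 21.5
ee_pos: [0.3825, -0.291, 0.1592]
tool_rot: [179.7, 0.1, 66.7]
force: [-0.1, -0.6, -0.6]
finger_gap: 0.0418
gripper_force: 30.0
```

```bash
python3 - <<'E'
from h import *
s=ctrl.state();p=np.array(s['ee_pos']);print(s['t'],p,s['tool_rot'],s['finger_gap'])
a=snap('wrist'); b=snap('scene')
cv2.imwrite('pics/rib.png',np.hstack([a[100:400,180:480],cv2.resize(b[190:340,230:430],None,fx=2,fy=2)]))
v=[.43,-.15,.156]; w=[.53,-.03,.156]; x=[.6137,.08,.156]; y=[.6137,.1861,.14]
print(rel(p,s['tool_rot'][2],v,66.7),rel(v,66.7,w,66.7),rel(w,66.7,x,90),rel(x,90,y,90))
E
```

```text
21.5 [ 0.38248137 -0.29099842  0.15921818] [1.79739206e+02 6.58704001e-02 6.67046370e+01] 0.041764016816837196
([0.989, -0.081, 0.021], [-0.0, -0.0, 0.0]) ([0.998, 0.296, 0.0], [0.0, 0.0, 0.0]) ([0.894, 0.222, 0.0], [0.0, 0.0, -0.1294]) ([0.707, -0.0, 0.107], [0.0, 0.0, 0.0])
```

View pics/rib.png

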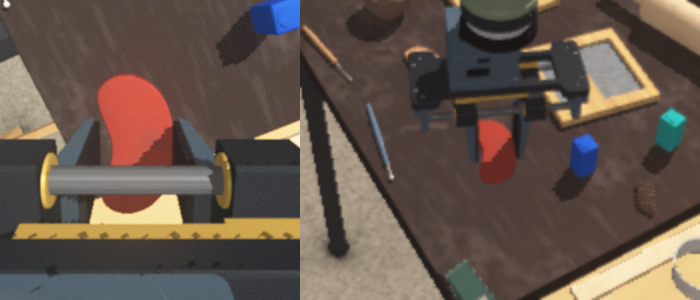

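The rib is held flat and level, seen in the wrist view at about (135,140). I'll carry it to the long bed.

>>> drive_tool:
  commands:
    - [1,[0.33,-0.03,0.02],[0,0,0]]
    - [1,[0.66,-0.06,0.02],[0,0,0]]
    - [1,[0.989,-0.081,0.02],[0,0,0]]
    - [1,[0.989,-0.081,0.02],[0,0,0]]
    - [1,[0.989,-0.081,0.02],[0,0,0]]

```text
t: 22.1
ee_pos: [0.4283, -0.148, 0.1525]
tool_rot: [-179.8, 0.0, 66.9]
force: [-0.4, -0.9, -0.5]
finger_gap: 0.042
gripper_force: 30.0
```

>>> drive_tool:
  commands:
    - [1,[0.3,0.1,0],[0,0,0]]
    - [1,[0.6,0.2,0],[0,0,0]]
    - [1,[0.998,0.296,0],[0,0,0]]
    - [1,[0.998,0.296,0],[0,0,0]]
    - [1,[0.998,0.296,0],[0,0,0]]

```text
t: 22.6
ee_pos: [0.5292, -0.0296, 0.153]
tool_rot: [-179.9, 0.1, 66.8]
force: [0.1, 0.3, -0.9]
finger_gap: 0.0415
gripper_force: 30.0
```

>>> drive_tool:
  commands:
    - [1,[0.3,0.07,0],[0,0,-0.04]]
    - [1,[0.6,0.15,0],[0,0,-0.08]]
    - [1,[0.894,0.222,0],[0,0,-0.1294]]
    - [1,[0.894,0.222,0],[0,0,-0.1294]]
    - [1,[0.894,0.222,0],[0,0,-0.1294]]

```text
t: 23.1
ee_pos: [0.6117, 0.0787, 0.1533]
tool_rot: [-179.8, 0.1, 89.9]
force: [0.1, 0.0, -1.1]
finger_gap: 0.0414
gripper_force: 30.0
```

>>> drive_tool:
  commands:
    - [1,[0.35,0,0],[0,0,0]]
    - [1,[0.707,0,0],[0,0,0]]
    - [1,[0.707,0,0],[0,0,0]]
    - [1,[0.707,0,0.3],[0,0,0]]
    - [1,[0.707,0,0.6],[0,0,0]]
    - [1,[0.707,0,0.6],[0,0,0]]
    - [1,[0.707,0,0.6],[0,0,0]]

```text
t: 23.8
ee_pos: [0.6123, 0.1846, 0.0647]
tool_rot: [-179.9, 0.1, 89.9]
force: [0.1, 1.0, 0.2]
finger_gap: 0.0421
gripper_force: 30.0
```

```bash
python3 - <<'E'
from h import *
s=ctrl.state();p=np.array(s['ee_pos']);print(s['t'],p,s['tool_rot'],s['finger_gap'])
KE=cam('wrist');im=snap('wrist','p.png')
hsv=cv2.cvtColor(im,cv2.COLOR_BGR2HSV);m=cv2.inRange(hsv,(0,120,60),(8,255,255))|cv2.inRange(hsv,(172,120,60),(180,255,255))
c=max(cv2.findContours(m,0,1)[0],key=cv2.contourArea)[:,0].astype(float)
W=np.array([ray('',u,p[2]-.017+.003,KE)[:2] for u in c])*1000;r=cv2.minAreaRect(W.astype(np.float32));print(np.round(r[0],1),np.round(r[1],1),r[2],W.min(0),W.max(0))
print(rel(p,s['tool_rot'][2],[.6137,.1861,.031],90))
E
```

```text
23.8 [0.61231076 0.1845726  0.06469872] [-1.79906679e+02  5.12047745e-02  8.98642328e+01] 0.04214593129139124
[612.8 199.8] [39.5 57.1] 9.364339828491211 [590.72657629 174.17366641] [633.49608806 227.53493434]
([0.01, 0.009, 0.225], [0.0, 0.0, -0.0008])
```

View pics/p.png

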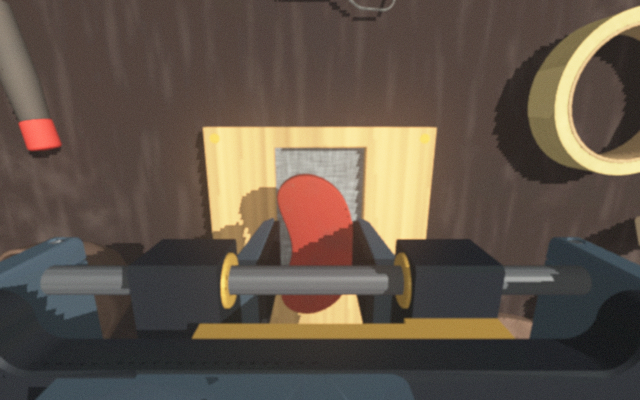

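The rib sits over the long bed at (318,235), aligned to a few degrees. I'll lower it until the tips are just above the board, then release.

>>> drive_tool:
  commands:
    - [1,[0.01,0.009,0.1],[0,0,0]]
    - [1,[0.01,0.009,0.17],[0,0,0]]
    - [1,[0.01,0.009,0.21],[0,0,0]]
    - [1,[0.01,0.009,0.228],[0,0,0]]
    - [1,[0.01,0.009,0.228],[0,0,0]]

```text
t: 24.35
ee_pos: [0.6138, 0.1883, 0.0298]
tool_rot: [-180.0, 0.0, 90.0]
force: [-0.3, -0.5, -0.4]
finger_gap: 0.0418
gripper_force: 30.0
```

>>> drive_tool:
  commands:
    - [0.4,[0,0,0],[0,0,0]]
    - [0.3,[0,0,0],[0,0,0]]
    - [0.2,[0,0,0],[0,0,0]]
    - [0,[0,0,-0.1],[0,0,0]]
    - [0,[0,0,-0.4],[0,0,0]]
    - [0,[0,0,-0.7],[0,0,0]]
    - [0,[0,0,-0.87],[0,0,0]]
    - [0,[0,0,-0.87],[0,0,0]]

```text
t: 25.15
ee_pos: [0.6166, 0.189, 0.1661]
tool_rot: [179.4, -0.2, 90.0]
force: [1.6, 0.1, 0.4]
finger_gap: 0.0913
gripper_force: 0.0
```

>>> drive_tool:
  commands:
    - [0,[-0.3,-0.3,0],[0,0,0]]
    - [0,[-0.6,-0.6,0],[0,0,0]]
    - [0,[-0.9,-0.9,0],[0,0,0]]
    - [0,[-0.9,-0.9,0],[0,0,0]]
    - [0,[-0.9,-0.9,0],[0,0,0]]

```text
t: 25.65
ee_pos: [0.4739, 0.0507, 0.1595]
tool_rot: [-179.7, 0.1, 89.8]
force: [0.8, -0.1, -0.1]
finger_gap: 0.0913
gripper_force: 0.0
```

```bash
python3 - <<'E'
from h import *
s=ctrl.state();p=np.array(s['ee_pos']);print(s['t'],p,s['tool_rot'],s['finger_gap'])
a=snap('wrist','w3.png'); b=snap('scene')
cv2.imwrite('pics/x3.png',np.hstack([a[0:300,250:600],cv2.resize(b[140:290,230:430],None,fx=2,fy=2)]))
v=[.4325,-.0115,.13]
print(rel(p,s['tool_rot'][2],v,75.4))
E
```

```text
25.65 [0.47391898 0.05067319 0.1595379 ] [-1.79656960e+02  7.70140368e-02  8.98431687e+01] 0.09134778608660245
([-0.415, -0.275, 0.197], [0.0, -0.0, 0.0802])
```

View pics/x3.png

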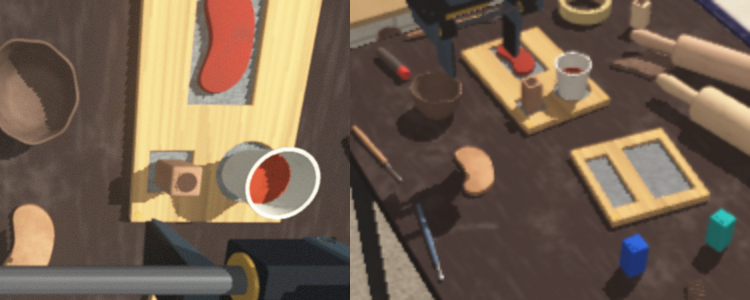

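The red rib lies inside the bed (228,45), the stamp is in the square well (180,178) and the cup is in the round well, upright. Next, the wood rib.

>>> drive_tool:
  commands:
    - [0,[-0.2,-0.14,0],[0,0,0.04]]
    - [0,[-0.415,-0.275,0.197],[0,0,0.0802]]
    - [0,[-0.415,-0.275,0.197],[0,0,0.0802]]
    - [0,[-0.415,-0.275,0.197],[0,0,0.0802]]
    - [0,[-0.415,-0.275,0.197],[0,0,0.0802]]

```text
t: 26.25
ee_pos: [0.4398, -0.0083, 0.1315]
tool_rot: [179.9, -0.1, 75.6]
force: [-0.2, 0.0, 0.6]
finger_gap: 0.0913
gripper_force: 0.0
```

```bash
python3 - <<'E'
from h import *
s=ctrl.state();p=np.array(s['ee_pos']);y=s['tool_rot'][2];print(s['t'],p,y)
print(rel(p,y,[.4325,-.0115,.021],75.4))
E
```

```text
26.25 [ 0.43978427 -0.00825069  0.1315272 ] 75.63934714151304
([-0.033, -0.042, 0.737], [0.0, -0.0, 0.0013])
```

>>> drive_tool:
  commands:
    - [0,[-0.03,-0.038,0.2],[0,0,0]]
    - [0,[-0.03,-0.038,0.45],[0,0,0]]
    - [0,[-0.03,-0.038,0.6],[0,0,0]]
    - [0,[-0.03,-0.038,0.6],[0,0,0]]
    - [0,[-0.03,-0.038,0.6],[0,0,0]]

```text
t: 26.75
ee_pos: [0.4327, -0.0113, 0.0417]
tool_rot: [179.9, -0.0, 75.6]
force: [0.1, 0.3, 0.2]
finger_gap: 0.0915
gripper_force: 0.0
```

Centred on the rib. Going down 0.0205 m, closing and lifting.

>>> drive_tool:
  commands:
    - [0,[0,0,0.09],[0,0,0]]
    - [0,[0,0,0.135],[0,0,0]]
    - [0,[0,0,0.135],[0,0,0]]
    - [0.4,[0,0,0.135],[0,0,0]]
    - [1,[0,0,0.135],[0,0,0]]
    - [1,[0,0,0.135],[0,0,0]]
    - [1,[0,0,0.135],[0,0,0]]
    - [1,[0,0,0.135],[0,0,0]]
    - [1,[0,0,0.135],[0,0,0]]
    - [1,[0,0,0.135],[0,0,0]]

```text
t: 27.75
ee_pos: [0.4312, -0.0119, 0.021]
tool_rot: [180.0, -0.0, 75.6]
force: [-0.9, -0.2, 1.5]
finger_gap: 0.0467
gripper_force: 29.9
```

>>> drive_tool:
  commands:
    - [1,[0,0,-0.1],[0,0,0]]
    - [1,[0,0,-0.4],[0,0,0]]
    - [1,[0,0,-0.7],[0,0,0]]
    - [1,[0,0,-0.7],[0,0,0]]
    - [1,[0,0,-0.7],[0,0,0]]
    - [1,[0,0,-0.7],[0,0,0]]

```text
t: 28.35
ee_pos: [0.43, -0.0118, 0.1248]
tool_rot: [-179.8, 0.0, 75.6]
force: [-0.1, 0.2, -0.2]
finger_gap: 0.0466
gripper_force: 29.9
```

```bash
python3 - <<'E'
from h import *
s=ctrl.state();p=np.array(s['ee_pos']);y=s['tool_rot'][2];print(s['t'],p,y,s['finger_gap'])
v=[.55,-.08,.13]
print(rel(p,y,v,80.4),rel(v,80.4,[.6598,-.1434,.07],80.4))
E
```

```text
28.35 [ 0.42998147 -0.0118481   0.12479286] 75.56665850423953 0.04664365422779367
([-0.241, 0.888, -0.035], [0.0, 0.0, -0.0269]) ([-0.295, 0.792, 0.4], [0.0, 0.0, 0.0])
```

>>> drive_tool:
  commands:
    - [1,[-0.08,0.3,-0.03],[0,0,-0.0269]]
    - [1,[-0.16,0.6,-0.03],[0,0,-0.0269]]
    - [1,[-0.241,0.888,-0.03],[0,0,-0.0269]]
    - [1,[-0.241,0.888,-0.03],[0,0,-0.0269]]
    - [1,[-0.241,0.888,-0.03],[0,0,-0.0269]]

```text
t: 28.85
ee_pos: [0.5501, -0.0802, 0.1279]
tool_rot: [-179.7, -0.0, 80.4]
force: [-0.8, 0.1, 0.1]
finger_gap: 0.0465
gripper_force: 29.9
```

>>> drive_tool:
  commands:
    - [1,[-0.1,0.27,0],[0,0,0]]
    - [1,[-0.2,0.54,0],[0,0,0]]
    - [1,[-0.295,0.792,0],[0,0,0]]
    - [1,[-0.295,0.792,0.2],[0,0,0]]
    - [1,[-0.295,0.792,0.4],[0,0,0]]
    - [1,[-0.295,0.792,0.4],[0,0,0]]
    - [1,[-0.295,0.792,0.4],[0,0,0]]
    - [1,[-0.295,0.792,0.4],[0,0,0]]

```text
t: 29.65
ee_pos: [0.6613, -0.1432, 0.0721]
tool_rot: [179.9, 0.0, 80.4]
force: [0.2, -0.5, 0.6]
finger_gap: 0.0463
gripper_force: 29.9
```

```bash
python3 - <<'E'
from h import *
s=ctrl.state();p=np.array(s['ee_pos']);y=s['tool_rot'][2];print(s['t'],p,y,s['finger_gap'])
KE=cam('wrist');im=snap('wrist','p2.png')
d=eyes.masks_of('wrist','wood_rib')
for x in d[:2]:
  W=np.array([ray('',u,p[2]-.014,KE)[:2] for u in np.argwhere(x['region'])[:,::-1].astype(float)])*1000
  # in shaping-board frame
  B=(W-[630.2,-138.4])@R.from_euler('z',-9.6,degrees=True).as_matrix()[:2,:2]; print(x['confidence'],B.min(0),B.max(0))
print(rel(p,y,[.6598,-.1434,.030],80.4))
E
```

```text
29.65 [ 0.66133885 -0.14319111  0.07213882] 80.43629079578686 0.04627389351672061
([-0.003, -0.01, 0.281], [0.0, -0.0, 0.0002])
```

View pics/p2.png

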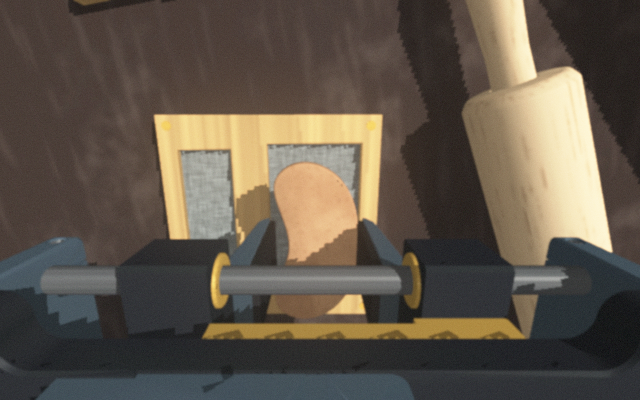

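The rib is over the wide bed, with its far end at (312,163), inside the bed. The rolling pin is on the right (470–520, 100–240). I'll check its clearance to the gripper body.

```bash
python3 - <<'E'
from h import *
Rb=R.from_euler('z',-9.6,degrees=True).as_matrix()[:2,:2]
for uv,z in [((312,163),.058),((276,190),.058),((357,215),.058),((465,110),.03),((485,200),.03),((505,245),.03),((505,245),.0),((505,245),.06)]:
    w=ray('wrist',uv,z); print(uv,z,w.round(4),((w[:2]-[.6302,-.1384])@Rb).round(4))
E
```

```text
(312, 163) 0.058 [ 0.6677 -0.0949  0.058 ] [0.0298 0.0491]
(276, 190) 0.058 [ 0.6457 -0.1063  0.058 ] [0.0099 0.0342]
(357, 215) 0.058 [ 0.6877 -0.1281  0.058 ] [0.055  0.0198]
(465, 110) 0.03 [ 0.7631 -0.0827  0.03  ] [0.1217 0.0771]
(485, 200) 0.03 [ 0.7734 -0.1412  0.03  ] [0.1416 0.0211]
(505, 245) 0.03 [ 0.7858 -0.1752  0.03  ] [ 0.1596 -0.0103]
(505, 245) 0.0 [ 0.803 -0.191  0.   ] [ 0.1792 -0.023 ]
(505, 245) 0.06 [ 0.7686 -0.1594  0.06  ] [0.1399 0.0024]
```

>>> drive_tool:
  commands:
    - [1,[-0.003,-0.005,0.12],[0,0,0]]
    - [1,[-0.003,-0.005,0.2],[0,0,0]]
    - [1,[-0.003,-0.005,0.25],[0,0,0]]
    - [1,[-0.003,-0.005,0.265],[0,0,0]]
    - [1,[-0.003,-0.005,0.265],[0,0,0]]
    - [1,[-0.003,-0.005,0.265],[0,0,0]]

```text
t: 30.35
ee_pos: [0.6606, -0.1439, 0.0312]
tool_rot: [179.9, -0.0, 80.4]
force: [-0.0, -0.4, -0.2]
finger_gap: 0.0461
gripper_force: 29.9
```

>>> drive_tool:
  commands:
    - [1,[0,0,0.007],[0,0,0]]
    - [0.4,[0,0,0.007],[0,0,0]]
    - [0.3,[0,0,0.007],[0,0,0]]
    - [0.2,[0,0,0.007],[0,0,0]]
    - [0,[0,0,-0.1],[0,0,0]]
    - [0,[0,0,-0.4],[0,0,0]]
    - [0,[0,0,-0.8],[0,0,0]]
    - [0,[0,0,-0.8],[0,0,0]]
    - [0,[0,0,-0.8],[0,0,0]]

```text
t: 31.25
ee_pos: [0.6615, -0.1442, 0.1537]
tool_rot: [179.7, 0.0, 80.4]
force: [-0.2, 0.1, -0.9]
finger_gap: 0.0914
gripper_force: 0.0
```

>>> drive_tool:
  commands:
    - [0,[0.3,-0.3,0],[0,0,0]]
    - [0,[0.5,-0.6,0],[0,0,0]]
    - [0,[0.5,-0.9,0],[0,0,0]]
    - [0,[0.5,-0.9,0],[0,0,0]]
    - [0,[0.5,-0.9,0],[0,0,0]]

```text
t: 31.75
ee_pos: [0.5372, -0.0468, 0.1494]
tool_rot: [-179.8, 0.0, 80.5]
force: [0.9, -0.4, -0.8]
finger_gap: 0.0913
gripper_force: 0.0
```

```bash
python3 - <<'E'
from h import *
b=snap('scene'); t=snap('top')
cv2.imwrite('pics/x4.png',np.hstack([cv2.resize(b[140:290,230:430],None,fx=2,fy=2),cv2.resize(t[100:250,280:460],None,fx=2,fy=2)]))
for c in('scene','top'):
  for d in eyes.tip_of(c,'wood_rib')[:2]: print(c,d['confidence'],toworld(c,d['position']).round(3))
  for d in eyes.tip_of(c,'stub_tool_mid')[:2]: print(c,'stub',d['confidence'],toworld(c,d['position']).round(3))
s=ctrl.state();p=np.array(s['ee_pos']);y=s['tool_rot'][2];print(s['t'],p,y,s['finger_gap'])
v=[.50,.07,.155]; w=[.46,.19,.155]; x=[.4267,.2815,.08]
print(rel(p,y,v,90),rel(v,90,w,98.5),rel(w,98.5,x,98.5))
E
```

```text
scene 0.73 [ 0.659 -0.141  0.005]
scene stub 0.56 [0.427 0.279 0.006]
top stub 0.52 [0.427 0.28  0.01 ]
32.05 [ 0.54072537 -0.04805791  0.15032178] 80.35841946793421 0.09094191858960936
([0.73, -0.399, -0.031], [0.0, 0.0, -0.0536]) ([0.8, -0.267, -0.0], [0.0, 0.0, -0.0472]) ([0.636, -0.129, 0.5], [0.0, 0.0, 0.0])
```

View pics/x4.png

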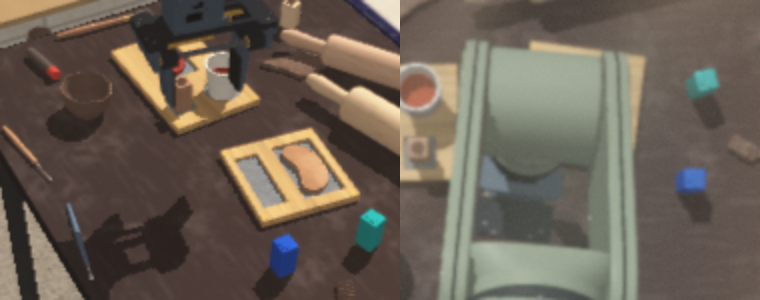

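The wood rib lies in the wide bed (305,168), and the networks put it at (0.659, -0.141, 0.005). My 14 pictures are used up, so I go on by numbers alone. Last, the stub tool.

>>> drive_tool:
  commands:
    - [0,[0.24,-0.13,-0.03],[0,0,-0.02]]
    - [0,[0.48,-0.26,-0.03],[0,0,-0.04]]
    - [0,[0.73,-0.399,-0.03],[0,0,-0.0536]]
    - [0,[0.73,-0.399,-0.03],[0,0,-0.0536]]
    - [0,[0.73,-0.399,-0.03],[0,0,-0.0536]]

```text
t: 32.55
ee_pos: [0.4994, 0.0709, 0.1552]
tool_rot: [180.0, 0.0, 90.1]
force: [-0.0, -0.4, -0.0]
finger_gap: 0.0912
gripper_force: 0.0
```

>>> drive_tool:
  commands:
    - [0,[0.27,-0.1,0],[0,0,-0.02]]
    - [0,[0.54,-0.2,0],[0,0,-0.0472]]
    - [0,[0.8,-0.267,0],[0,0,-0.0472]]
    - [0,[0.8,-0.267,0],[0,0,-0.0472]]
    - [0,[0.8,-0.267,0],[0,0,-0.0472]]

```text
t: 33.05
ee_pos: [0.4595, 0.19, 0.1551]
tool_rot: [180.0, 0.0, 98.6]
force: [0.6, -0.6, -0.5]
finger_gap: 0.0914
gripper_force: 0.0
```

>>> drive_tool:
  commands:
    - [0,[0.3,-0.06,0.1],[0,0,0]]
    - [0,[0.636,-0.129,0.3],[0,0,0]]
    - [0,[0.636,-0.129,0.5],[0,0,0]]
    - [0,[0.636,-0.129,0.5],[0,0,0]]
    - [0,[0.636,-0.129,0.5],[0,0,0]]
    - [0,[0.636,-0.129,0.5],[0,0,0]]

```text
t: 33.65
ee_pos: [0.4271, 0.2811, 0.0817]
tool_rot: [179.8, -0.0, 98.4]
force: [0.0, 0.7, -0.2]
finger_gap: 0.0916
gripper_force: 0.0
```

```bash
python3 - <<'E'
from h import *
s=ctrl.state();p=np.array(s['ee_pos']);y=s['tool_rot'][2];print(s['t'],p,s['tool_rot'],s['finger_gap'])
print(rel(p,y,[.4268,.281,.0235],98.5))
E
```

```text
33.65 [0.42710985 0.28110614 0.08169782] [ 1.79846934e+02 -4.85586825e-02  9.84159607e+01] 0.09156771043613886
([-0.0, -0.002, 0.388], [0.0, 0.0, -0.0005])
```

>>> drive_tool:
  commands:
    - [0,[0,-0.002,0.2],[0,0,0]]
    - [0,[0,-0.002,0.33],[0,0,0]]
    - [0,[0,-0.002,0.38],[0,0,0]]
    - [0,[0,-0.002,0.38],[0,0,0]]
    - [0.5,[0,-0.002,0.38],[0,0,0]]
    - [1,[0,-0.002,0.38],[0,0,0]]
    - [1,[0,-0.002,0.38],[0,0,0]]
    - [1,[0,-0.002,0.38],[0,0,0]]
    - [1,[0,-0.002,0.38],[0,0,0]]
    - [1,[0,-0.002,0.38],[0,0,0]]
    - [1,[0,-0.002,0.38],[0,0,0]]
    - [1,[0,-0.002,0.38],[0,0,0]]
    - [1,[0,-0.002,0.38],[0,0,0]]

```text
t: 34.95
ee_pos: [0.4249, 0.2819, 0.0232]
tool_rot: [-180.0, -0.0, 98.6]
force: [0.8, -0.0, -0.4]
finger_gap: 0.0223
gripper_force: 0.1
```

>>> drive_tool:
  commands:
    - [1,[0,0,-0.2],[0,0,0]]
    - [1,[0,0,-0.5],[0,0,0]]
    - [1,[0,0,-0.9],[0,0,0]]
    - [1,[0,0,-0.9],[0,0,0]]
    - [1,[0,0,-0.9],[0,0,0]]

```text
t: 35.45
ee_pos: [0.4259, 0.2825, 0.1602]
tool_rot: [179.7, -0.1, 98.6]
force: [0.4, -0.4, 0.4]
finger_gap: 0.0004
gripper_force: 0.0
```

```bash
python3 - <<'E'
from h import *
s=ctrl.state();p=np.array(s['ee_pos']);y=s['tool_rot'][2];print(s['t'],p,s['tool_rot'],s['finger_gap'])
v=[.47,.15,.155]; w=[.53,.02,.155]; x=[.5858,-.10,.155]; e=[.5858,-.1309,.08]
print(rel(p,y,v,98.5),rel(v,98.5,w,90),rel(w,90,x,80.4),rel(x,80.4,e,80.4))
snap('scene')
for d in eyes.tip_of('scene','stub_tool_mid')[:3]: print('stub',d['confidence'],toworld('scene',d['position']).round(3))
E
```

```text
35.45 [0.42592136 0.28253777 0.16021964] [ 1.79737855e+02 -1.17306842e-01  9.85532773e+01] 0.00039031474454309753
([-0.917, 0.159, 0.035], [0.0, -0.0, 0.0003]) ([-0.916, 0.268, 0.0], [0.0, -0.0, 0.0472]) ([-0.8, 0.372, 0.0], [-0.0, -0.0, 0.0533]) ([-0.203, 0.034, 0.5], [0.0, 0.0, 0.0])
stub 0.5 [0.403 0.274 0.009]
```

The lift began before the fingers had closed (gap 22 mm at the time), and the tool stayed down and rolled a little. I'll open, back off and look again.

>>> drive_tool:
  commands:
    - [0,[-0.4,0,0],[0,0,0]]
    - [0,[-0.8,0,-0.3],[0,0,0]]
    - [0,[-0.8,0,-0.5],[0,0,0]]
    - [0,[-0.8,0,-0.5],[0,0,0]]
    - [0,[-0.8,0,-0.5],[0,0,0]]
    - [0,[-0.8,0,-0.5],[0,0,0]]
    - [0,[-0.8,0,-0.5],[0,0,0]]
    - [0,[-0.8,0,-0.5],[0,0,0]]

```text
t: 36.35
ee_pos: [0.442, 0.1637, 0.2317]
tool_rot: [-179.8, 0.0, 98.6]
force: [0.3, -0.3, -0.0]
finger_gap: 0.0617
gripper_force: 0.0
```

```bash
python3 - <<'E'
from h import *
o=look('F',['stub_tool_mid','pinch_pot'])
for c,m,r,cen in o['stub_tool_mid']:
    W=np.array([ray('',u,.0095,o['KE'])[:2] for u in np.argwhere(m)[:,::-1].astype(float)])*1000
    w,v=np.linalg.eigh(np.cov(W.T)); a=v[:,1]*np.sign(v[1,1]); print(c,W.mean(0),np.degrees(np.arctan2(-a[0],a[1])))
snap('top');snap('scene')
for c in('top','scene'):
    for d in eyes.tip_of(c,'stub_tool_mid')[:3]: print(c,d['confidence'],toworld(c,d['position']).round(3))
    for d in eyes.masks_of(c,'stub_tool_mid')[:1]:
        u=np.argwhere(d['region'])[:,::-1].mean(0); print('tri',tri(cam(c),u,o['KE'],o['stub_tool_mid'][0][3]).round(4))
s=ctrl.state();p=np.array(s['ee_pos']);y=s['tool_rot'][2];print(s['t'],p,s['tool_rot'],s['finger_gap'])
E
```

```text
stub_tool_mid 0.85 rect [401. 277.] [19.1 88. ] 8.0 px [296.  74.]
pinch_pot 0.64 rect [445.4 145.5] [75.  80.3] 29.1 px [316. 202.]
tip stub_tool_mid 0.67 [0.405 0.277 0.009]
tip pinch_pot 0.79 [ 0.446  0.141 -0.   ]
0.85 [401.31468183 277.87627087] 8.568382527605612
scene 0.62 [0.403 0.273 0.01 ]
36.9 [0.44280374 0.16322264 0.23327869] [ 1.79985735e+02 -7.68766531e-03  9.85459478e+01] 0.09098553836210009
```

The tool is now at (0.401, 0.277), turned 8.3°, and the pot is untouched at (0.445, 0.145). Second try, allowing longer for the fingers to close.

```bash
python3 - <<'E'
from h import *
s=ctrl.state();p=np.array(s['ee_pos']);y=s['tool_rot'][2]
print(rel(p,y,[.4012,.2773,.09],98.3))
E
```

```text
([0.793, -0.161, 0.955], [0.0, -0.0, 0.0014])
```

>>> drive_tool:
  commands:
    - [0,[0.27,-0.05,0.1],[0,0,0]]
    - [0,[0.54,-0.1,0.3],[0,0,0]]
    - [0,[0.793,-0.161,0.5],[0,0,0]]
    - [0,[0.793,-0.161,0.75],[0,0,0]]
    - [0,[0.793,-0.161,0.955],[0,0,0]]
    - [0,[0.793,-0.161,0.955],[0,0,0]]
    - [0,[0.793,-0.161,0.955],[0,0,0]]
    - [0,[0.793,-0.161,0.955],[0,0,0]]

```text
t: 37.7
ee_pos: [0.4026, 0.2779, 0.0917]
tool_rot: [179.8, -0.1, 98.5]
force: [-0.2, -0.1, -0.0]
finger_gap: 0.0913
gripper_force: 0.0
```

>>> drive_tool:
  commands:
    - [0,[0,-0.006,0.2],[0,0,0]]
    - [0,[0,-0.006,0.4],[0,0,0]]
    - [0,[0,-0.006,0.455],[0,0,0]]
    - [0,[0,-0.006,0.455],[0,0,0]]
    - [0.5,[0,-0.006,0.455],[0,0,0]]
    - [0.8,[0,-0.006,0.455],[0,0,0]]
    - [1,[0,-0.006,0.455],[0,0,0]]
    - [1,[0,-0.006,0.455],[0,0,0]]
    - [1,[0,-0.006,0.455],[0,0,0]]
    - [1,[0,-0.006,0.455],[0,0,0]]
    - [1,[0,-0.006,0.455],[0,0,0]]
    - [1,[0,-0.006,0.455],[0,0,0]]
    - [1,[0,-0.006,0.455],[0,0,0]]
    - [1,[0,-0.006,0.455],[0,0,0]]
    - [1,[0,-0.006,0.455],[0,0,0]]
    - [1,[0,-0.006,0.455],[0,0,0]]
    - [1,[0,-0.006,0.455],[0,0,0]]
    - [1,[0,-0.006,0.455],[0,0,0]]

```text
t: 39.5
ee_pos: [0.4003, 0.2771, 0.0217]
tool_rot: [-180.0, -0.0, 98.6]
force: [-0.4, 0.1, 0.3]
finger_gap: 0.0181
gripper_force: 30.0
```

Gripped (18 mm, 30 N). Lifting.

>>> drive_tool:
  commands:
    - [1,[0,0,-0.2],[0,0,0]]
    - [1,[0,0,-0.5],[0,0,0]]
    - [1,[0,0,-0.9],[0,0,0]]
    - [1,[0,0,-0.9],[0,0,0]]
    - [1,[0,0,-0.9],[0,0,0]]
    - [1,[0,0,-0.9],[0,0,0]]

```text
t: 40.1
ee_pos: [0.3994, 0.2765, 0.1555]
tool_rot: [-179.9, 0.1, 98.6]
force: [-0.7, 0.4, -1.2]
finger_gap: 0.0181
gripper_force: 30.0
```

```bash
python3 - <<'E'
from h import *
s=ctrl.state();p=np.array(s['ee_pos']);y=s['tool_rot'][2];print(s['t'],p,s['tool_rot'],s['finger_gap'],s['gripper_force'])
v=[.46,.16,.155]; w=[.52,.03,.155]; x=[.5858,-.095,.155]; e=[.5858,-.1309,.08]
print(rel(p,y,v,98.5),rel(v,98.5,w,90),rel(w,90,x,80.4),rel(x,80.4,e,80.4))
E
```

```text
40.1 [0.39941996 0.27654865 0.15551679] [-1.79877455e+02  5.42041807e-02  9.85532413e+01] 0.01805543212280214 29.99993920326233
([-0.828, 0.284, 0.003], [0.0, -0.0, 0.0003]) ([-0.916, 0.268, 0.0], [0.0, -0.0, 0.0472]) ([-0.833, 0.439, 0.0], [-0.0, -0.0, 0.0533]) ([-0.236, 0.04, 0.5], [0.0, 0.0, 0.0])
```

>>> drive_tool:
  commands:
    - [1,[-0.28,0.1,0],[0,0,0]]
    - [1,[-0.56,0.2,0],[0,0,0]]
    - [1,[-0.828,0.284,0],[0,0,0]]
    - [1,[-0.828,0.284,0],[0,0,0]]
    - [1,[-0.828,0.284,0],[0,0,0]]

```text
t: 40.6
ee_pos: [0.4599, 0.1598, 0.1547]
tool_rot: [-179.7, 0.0, 98.4]
force: [0.2, 1.1, -0.9]
finger_gap: 0.0181
gripper_force: 30.0
```

>>> drive_tool:
  commands:
    - [1,[-0.3,0.09,0],[0,0,0.02]]
    - [1,[-0.6,0.18,0],[0,0,0.0472]]
    - [1,[-0.916,0.268,0],[0,0,0.0472]]
    - [1,[-0.916,0.268,0],[0,0,0.0472]]
    - [1,[-0.916,0.268,0],[0,0,0.0472]]

```text
t: 41.1
ee_pos: [0.5203, 0.0313, 0.1554]
tool_rot: [-179.8, -0.0, 90.0]
force: [0.6, 1.1, -0.8]
finger_gap: 0.0185
gripper_force: 30.0
```

>>> drive_tool:
  commands:
    - [1,[-0.28,0.15,0],[0,0,0.02]]
    - [1,[-0.56,0.3,0],[0,0,0.0533]]
    - [1,[-0.833,0.439,0],[0,0,0.0533]]
    - [1,[-0.833,0.439,0],[0,0,0.0533]]
    - [1,[-0.833,0.439,0],[0,0,0.0533]]

```text
t: 41.6
ee_pos: [0.5864, -0.0923, 0.1557]
tool_rot: [-179.8, -0.1, 80.5]
force: [0.1, 0.7, -0.9]
finger_gap: 0.0181
gripper_force: 30.0
```

>>> drive_tool:
  commands:
    - [1,[-0.236,0.04,0],[0,0,0]]
    - [1,[-0.236,0.04,0.2],[0,0,0]]
    - [1,[-0.236,0.04,0.5],[0,0,0]]
    - [1,[-0.236,0.04,0.5],[0,0,0]]
    - [1,[-0.236,0.04,0.5],[0,0,0]]
    - [1,[-0.236,0.04,0.5],[0,0,0]]

```text
t: 42.2
ee_pos: [0.5884, -0.129, 0.0839]
tool_rot: [179.8, -0.0, 80.6]
force: [-0.1, -0.1, 0.5]
finger_gap: 0.0182
gripper_force: 30.0
```

```bash
python3 - <<'E'
from h import *
s=ctrl.state();p=np.array(s['ee_pos']);y=s['tool_rot'][2];print(s['t'],p,s['tool_rot'],s['finger_gap'],s['gripper_force'])
print(rel(p,y,[.5858,-.1309,.03],80.4))
KE=cam('wrist');snap('wrist')
Rb=R.from_euler('z',-9.6,degrees=True).as_matrix()[:2,:2]
for x in eyes.masks_of('wrist','stub_tool_mid')[:2]:
  W=np.array([ray('',u,p[2]-.0123,KE)[:2] for u in np.argwhere(x['region'])[:,::-1].astype(float)])
  B=(W-[.6302,-.1384])@Rb; print(x['confidence'],B.min(0).round(4),B.max(0).round(4))
E
```

```text
42.2 [ 0.58839135 -0.12896553  0.08385142] [ 1.79804242e+02 -1.96187426e-03  8.05602934e+01] 0.018158165084740552 29.999883770942688
([-0.016, -0.015, 0.359], [-0.0, -0.0, 0.0009])
0.85 [-0.0517 -0.0467] [-0.034  0.045]
0.25 [-0.0978  0.1223] [-0.0608  0.1279]
```

>>> drive_tool:
  commands:
    - [1,[-0.014,-0.013,0.15],[0,0,0]]
    - [1,[-0.014,-0.013,0.25],[0,0,0]]
    - [1,[-0.014,-0.013,0.32],[0,0,0]]
    - [1,[-0.014,-0.013,0.335],[0,0,0]]
    - [1,[-0.014,-0.013,0.335],[0,0,0]]
    - [1,[-0.014,-0.013,0.335],[0,0,0]]

```text
t: 42.9
ee_pos: [0.5856, -0.1319, 0.0324]
tool_rot: [179.9, 0.0, 80.5]
force: [-0.6, 0.0, -0.7]
finger_gap: 0.0181
gripper_force: 30.0
```

>>> drive_tool:
  commands:
    - [1,[0,0,0.015],[0,0,0]]
    - [1,[0,0,0.015],[0,0,0]]
    - [0.7,[0,0,0.015],[0,0,0]]
    - [0.65,[0,0,0.015],[0,0,0]]
    - [0.62,[0,0,0.015],[0,0,0]]
    - [0.62,[0,0,0.015],[0,0,0]]
    - [0.62,[0,0,0.015],[0,0,0]]
    - [0.62,[0,0,-0.1],[0,0,0]]
    - [0.62,[0,0,-0.4],[0,0,0]]
    - [0.62,[0,0,-0.8],[0,0,0]]
    - [0.62,[0,0,-0.8],[0,0,0]]
    - [0.62,[0,0,-0.8],[0,0,0]]

```text
t: 44.1
ee_pos: [0.586, -0.1321, 0.1538]
tool_rot: [179.7, 0.0, 80.5]
force: [-0.4, 0.5, -0.7]
finger_gap: 0.0347
gripper_force: 0.0
```

>>> drive_tool:
  commands:
    - [0,[0,-0.5,-0.3],[0,0,0]]
    - [0,[-0.3,-0.9,-0.6],[0,0,0]]
    - [0,[-0.9,-0.9,-0.9],[0,0,0]]
    - [0,[-0.9,-0.9,-0.9],[0,0,0]]
    - [0,[-0.9,-0.9,-0.9],[0,0,0]]
    - [0,[-0.9,-0.9,-0.9],[0,0,0]]
    - [0,[-0.9,-0.9,-0.9],[0,0,0]]

```text
t: 44.8
ee_pos: [0.4286, -0.2428, 0.285]
tool_rot: [-179.9, -0.1, 80.3]
force: [0.7, -0.3, -0.1]
finger_gap: 0.0879
gripper_force: 0.0
```

```bash
python3 - <<'E'
from h import *
s=ctrl.state();p=np.array(s['ee_pos']);print(s['t'],p,s['tool_rot'],s['finger_gap'])
o=look('G',['glaze_cup','stamp','wood_rib','stub_tool_mid','rubber_rib','pinch_pot'])
Rb=R.from_euler('z',-9.6,degrees=True).as_matrix()[:2,:2]
for n,c0,M in(('wood_rib',[.6302,-.1384],Rb),('stub_tool_mid',[.6302,-.1384],Rb),('rubber_rib',[.6137,.1361],np.eye(2))):
  for c,m,r,_ in o[n][:2]:
    for z in (.014,):
      W=np.array([ray('',u,.014,o['KE'])[:2] for u in np.argwhere(m)[:,::-1].astype(float)]); B=(W-c0)@M; print(n,round(c,2),B.min(0).round(4),B.max(0).round(4))
snap('scene');snap('top')
for c in('scene','top'):
  for n in('glaze_cup','stamp','wood_rib','stub_tool_mid','rubber_rib','pinch_pot'):
    for d in eyes.tip_of(c,n)[:3]: print(c,n,round(d['confidence'],2),toworld(c,d['position']).round(3))
E
```

```text
44.8 [ 0.42856754 -0.24280861  0.28501362] [-1.79891534e+02 -8.19376204e-02  8.03282645e+01] 0.08790924313007557
stamp 0.76 rect [ 634.8 -283.7] [41.4 40.5] 13.4 px [486. 183.]
stamp 0.65 rect [ 519.8 -265. ] [33.  32.9] 86.3 px [392. 184.]
wood_rib 0.82 rect [ 662.1 -143.1] [98.  52.4] 79.4 px [483.  63.]
stub_tool_mid 0.77 rect [ 586.4 -131.7] [89.6 19.5] 80.1 px [424.  65.]
tip stamp 0.87 [ 0.651 -0.29   0.   ]
tip stamp 0.78 [ 0.529 -0.273  0.002]
tip wood_rib 0.86 [ 0.664 -0.142  0.007]
tip stub_tool_mid 0.83 [ 0.585 -0.131  0.013]
wood_rib 0.82 [ 0.0029 -0.0484] [0.0551 0.0482]
stub_tool_mid 0.77 [-0.0554 -0.0457] [-0.0361  0.0429]
scene glaze_cup 0.64 [ 0.612  0.136 -0.001]
scene glaze_cup 0.53 [0.644 0.07  0.008]
scene stamp 0.79 [ 0.653 -0.289 -0.004]
scene stamp 0.51 [ 0.527 -0.271 -0.002]
scene stamp 0.39 [0.573 0.073 0.002]
scene wood_rib 0.81 [ 0.657 -0.139  0.007]
scene wood_rib 0.62 [ 0.581 -0.136  0.013]
scene wood_rib 0.49 [ 0.631 -0.141  0.002]
scene stub_tool_mid 0.72 [ 0.585 -0.136  0.011]
scene pinch_pot 0.61 [ 0.444  0.136 -0.004]
top glaze_cup 0.81 [0.649 0.073 0.007]
top stamp 0.76 [ 0.653 -0.291  0.   ]
top stamp 0.72 [ 0.633 -0.137  0.001]
top stamp 0.62 [0.573 0.075 0.009]
top wood_rib 0.72 [ 0.665 -0.143  0.009]
top wood_rib 0.65 [0.577 0.076 0.007]
top stub_tool_mid 0.7 [ 0.586 -0.129  0.019]
top rubber_rib 0.98 [0.614 0.186 0.008]
top pinch_pot 0.76 [ 0.447  0.143 -0.   ]
```

```bash
python3 - <<'E'
from h import *
snap('top')
m=eyes.masks_of('top','rubber_rib')[0]['region']
W=np.array([ray('top',u,.014)[:2] for u in np.argwhere(m)[:,::-1].astype(float)]); print(W.min(0),W.max(0),'bed x .584-.644 y .134-.238')
s=ctrl.state();print(s['t'],s['finger_gap'])
print(sign_off())
E
```

```text
[0.59393622 0.14463662] [0.63543098 0.2275137 ] bed x .584-.644 y .134-.238
46.25 0.09133738058716799
the job is handed in; nothing more can be done
None
```

Both kits are made up and the job is handed in at 46.3 s: all five tools measured inside their own beds, the cup seated in its round well and the pinch pot unmoved, though the stub tool needed a second grasp after rolling about 25 mm.

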